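# Move the push-fit stop end from one bench air outlet to the other

## Task

The capped air outlet is needed for the blow gun, so move its black push-fit stop end to the other, bare outlet: press the stop end's grey release ring in against its body and keep it pressed while you draw the stop end off the pipe, then push it fully home on the bare pipe and let go, so that the ring springs back out and it is locked on. The pipes are only snapped into open clips, so do not drag either one lengthwise through them, and leave the tools and printed parts on the bench as they lie.

Things in the scene. Friction and masses are not known exactly. Their poses are not given: they have to be found in the camera images.
- stop_end_mid (a point): Loose push-fit stop end (pipe cap), 70 to 95 g, a level plastic cylinder 36 mm in diameter, 55 mm long, now on the capped outlet's pipe. Point on its axis, half-way along; x axis along the pipe from the closed back to the release ring. Black body from x = -27.5 to +19 mm. A pipe enters 43 mm deep: fully home its end lies at x = -15.5 mm, against a hard stop.
- stop_end_back (a point): Centre of the stop end's flat closed back, 27.5 mm from the middle, towards the robot. A rubber seal inside drags on the pipe with 4 to 12 N over the last 7 mm or so before home (and the first 7 mm coming off); the hard stop follows. Steel teeth hold the stop end on the pipe, with up to 2 mm of play, until the ring is pressed in nearly all its way.
- ring_face (a point): Centre of the outer face of the grey release ring, a sprung flange 36 mm in diameter, 5 mm thick, with an 18 mm hole round the 16 mm pipe; 27.5 mm from the middle. From above, a finger just over the pipe meets the 10 mm of flange above the pipe and another the flat back; so the ring can be squeezed in (width 55 to 51.5 mm) and the stop end carried.
- release_ring (a joint): How far the ring is pressed into the body, m: 0 out, 0.0035 fully in. Spring: 4 N to start, 8 N fully in. The teeth clear the pipe from about 0.0025. The stop end can also be pushed on with the ring left alone (about 15 N over the teeth) and locks. Out (0) when off a pipe or home and locked; part-way in while the teeth ride on the pipe's end, short of home.
- clip_a (a point): Capped outlet: point on the pipe's axis at the front face of its front clip, 50 mm above the bench. x axis along the pipe, away from the robot, from the pipe's free end into the outlet block. The free end is at x = -87 mm, the stop end's middle at x = -71.5 mm. The two black clips (16 mm long, 24 mm wide) are open at the top and no higher than the pipe.
- outlet_a: The capped outlet, fixed: steel base plate 180 x 60 x 8 mm, aluminium block at its far end with shut-off lever (106 mm high) and gauge; a level aluminium pipe, 16 mm in diameter, comes out of it towards the robot through two clips, its end chamfered, with a groove 10 to 19 mm from the end. Origin under the pipe, 8 mm beyond clip_a; same axes as clip_a.
- clip_b (a point): Bare outlet, built alike: the same point and axes. How far its pipe stands out was never measured: its free end lies somewhere between x = -75 and -99 mm, so where the stop end comes home (its middle at x = -59.5 to -83.5 mm) has to be felt or seen. (pipe_b_c1 is the pipe's end piece; its centre is 6 mm in from the free end.)
- pipe_a (a joint): How far the capped outlet's pipe has slid through its clips, m, positive away from the robot; 0 at the start. It gives at about 20 N along the pipe; more than 4 mm counts as dragged.
- pipe_b (a joint): The same for the bare outlet's pipe; it reads 0 at the start wherever the pipe's end is.
- screwdriver: Screwdriver lying on the bench, 190 mm; bystander. Origin under its middle.
- scraper: Print scraper (spatula) lying on the bench, 210 mm; bystander.
- wrench: Adjustable wrench lying on the bench, 175 mm; bystander.
- pliers: Pliers with yellow grips lying on the bench, 180 mm; bystander.
- printed_vase: Printed vase, 60 mm wide, 70 mm tall, standing; bystander.
- printed_gear: Printed gear lying flat, 60 mm wide, 18 mm high, between the outlets on the robot's side; bystander.
- printed_bracket: Printed angle bracket, 50 x 32 x 40 mm high, standing between the outlets; bystander.
There are look-alikes about, which are no part of the job. What is shaped like the part that bears stop_end_mid but green or pink is not meant.

How it is judged:
On the way:
1. the stop end is drawn clear of the capped outlet's pipe (distance between stop_end_mid and clip_a above 0.12 m), for 0.2 s.
At the end, for the whole second after the job is handed in: The stop end sits on the bare outlet's pipe, within 2.5 mm of fully home (hard against its stop) and in line with the pipe, its release ring sprung back out (pressed less than 1.2 mm), and the robot has let go. Neither pipe was slid more than 4 mm, no bystander was moved more than 20 mm (x of pipe_b_c1 in the frame of stop_end_mid below -0.007 m and y of pipe_b_c1 in the frame of stop_end_mid between -0.004 and 0.004 m and z of pipe_b_c1 in the frame of stop_end_mid between -0.004 and 0.004 m and angle between the x axis of stop_end_mid and the x axis of clip_b, either way round below 0.09 rad and value of joint release_ring below 0.0012 m); the robot touches nothing.
It fails at once if the capped outlet's pipe is dragged more than 4 mm through its clips (value of joint pipe_a above 0.004 m or value of joint pipe_a below -0.004 m).
It fails at once if the bare outlet's pipe is dragged more than 4 mm through its clips (value of joint pipe_b above 0.004 m or value of joint pipe_b below -0.004 m).
It fails at once if a tool or printed part on the bench is moved more than 20 mm (distance of any of screwdriver, scraper, wrench, pliers, printed_vase, printed_gear, printed_bracket from where it was at the start of the episode above 0.02 m).
It also fails if it takes over 48 s, if anything falls off the work surface, if the arm or the gripper's body presses on something with over 40 N, if the wrist force passes 120 N, or if a joint passes its speed limit or range.

## Robot

A 6-joint arm with a two-finger parallel gripper is mounted at the origin on the work surface. World frame = base frame: x ahead of the robot, y to its left, z up, the work surface at z = 0. Lengths are in m, angles in rad, forces in N, time in s.
With the tool pointing down it reaches from about 0.35 to 0.975 m from the base axis. Payload 4.9 kg.
Tool frame: the origin (TCP) lies at the very end of the fingers, on their centre line; the grasp point (between the pads) lies behind it (manip.grip_depth is the z of the grasp point in the tool frame, in m); z points along the fingers, y is the direction in which the jaws open and shut (so a half turn about z gives the same grasp; the last joint's range is limited). The gripper opens to 85 mm and grips with 20 to 120 N. Pads are 22 mm wide; open, the fingers measure 114 mm over their backs; the gripper's body (76 mm by 85 mm) begins 54 mm behind the grasp point. The pads swing forward as they close: fully open they stand 13 mm farther back than shut.
Start: joints at [0.989, 0.053, 1.613, -0, 1.476, -0.119], TCP at [0.279, 0.559, 0.231] pointing down, gripper open.
Joint ranges: [-3.01, 3.01], [-1.01, 2.22], [0.06, 2.58], [-1.02, 4.17], [0.09, 2.62], [-3.14, 3.14]. Speed limits (rad/s): [2.57, 2.57, 3.14, 3.14, 3.14, 3.14].

## Interface

Orientations are given as a unit quaternion [w, x, y, z].
In Python, from plant import state, optics, manip, silhouettes, place_of gives the robot as it stands. The module is installed in compiled form; this text tells all that it offers.
- The arm moves only by the tool jog_arm, never from a script. Its argument "increments" is a list of rows, each an object with "slide": the shift along the tool's x, y, z in mm, a list of three; "rotation": the turn, a rotation vector about the tool's x, y, z in degrees, a list of three. A call has 1 to 20 rows; each row shifts and turns the commanded pose from where the row before left it, along the tool's axes as they then stand; what a row does not reach is not made up. A row lasts 1/12 s, in which the tool goes at most 41.7 mm and 7.16 degrees, less where a joint would pass 70% of its speed; a pose out of reach is approached as far as the arm can. A call with a gripper value outside its range is refused whole. "fingers" is the opening, from 0 (shut) to 1 (fully open), set as the call begins (left out, the last holds). The fingers move at their own pace and stop on an object; the grip force is fixed at half the most. Time passes only in rows, so rows that do not move let the fingers close. It gives the time, the measured TCP pose, the force and the opening at its end, in the units of the state.
- state(): the state, without advancing time (a new reading comes with each control period).
- optics.grab_frame(name): name is "side" or "top"; returns a dict with "frame" (480x640x3 uint8, blue, green, red), "camera_matrix" (3x3 intrinsics, pixels), "R" (3x3) and "t" (3): a world point X has camera coordinates R X + t. Camera axes: x right, y down, z forward; pixel columns grow to the right and rows downward; lengths in m; the calibration is good to about 2 mm. A picture is of the moment at which its call begins. There is no depth.
- manip.job_done(): hands the job in, once; it reports no verdict.
Trained networks look in the newest picture that a camera, given by its name, has taken for a name from the list of things; names that differ only in an ending like _2 or _b are one class to them, and where a whole thing is asked for, a point or a joint stands for the part that bears it (a point fixed in the world has none). Each returns a list of dicts, best first, with "score" (0 to 1); they miss things now and then, are a little off and sometimes report something else, mostly with a low value. They report only what shows in the picture. A call takes as long as a camera call. They do not tell look-alikes from the thing itself.
- silhouettes(thing, camera): "mask" (480x640 bool, what is visible of it) and "bbox" ([left, top, right, bottom] in pixels, round what is visible of it).
- place_of(thing, camera): "uv" ([column, row] in pixels: a listed point, or the origin of a listed thing).
The state is a dict: "time": time; "joint_pos": joint angles; "joint_vel": joint speeds; "joint_efforts": joint torques, N m; "tool_pos": TCP position; "tool_rot": TCP orientation; "contact_force": force on the tool from outside, world axes, zero at the start; "ft_torque": the same for the moment, N m; "gripper_width": opening from 0.0 (shut) to 1.0 (fully open).
Only numpy, scipy, OpenCV 4.12 (cv2) and the standard library are available. Lean on these libraries where they do the work, as an engineer would, in place of code of your own. Each camera call takes 0.05 s, during which the arm holds its last target.

## Working session

There is one attempt and no reset: what is moved stays moved. The work goes in short steps, Python scripts to look and compute and a tool call to move; the robot and the scene stay as the last step left them, time stands still between calls to the robot, and variables do not carry over. Pictures are saved under pics/ and viewed, and the job is handed in when it is done.

Besides the shell and the picture viewer there is one more tool, called after "Emit:" as name(argument=value, ...), one argument or row to a line, values as JSON. jog_arm: Moves the arm, as the interface text tells. Its arguments: {"type":"object","properties":{"increments":{"type":"array","items":{"type":"object","properties":{"slide":{"type":"array","items":{"type":"number"}},"rotation":{"type":"array","items":{"type":"number"}}}}},"fingers":{"type":"number"}},"required":["increments"]}

```bash
mkdir -p pics; cat > h.py <<'E'
import numpy as np, cv2
from plant import state, optics, manip, silhouettes, place_of
def save(n,name):
    f=optics.grab_frame(n); cv2.imwrite(f'pics/{name}.png',f['frame']); return f
def ray(f,uv):
    K,R,t=f['camera_matrix'],f['R'],f['t']
    d=R.T@np.linalg.inv(K)@np.array([uv[0],uv[1],1.]); return -R.T@t,d
def atz(f,uv,z):
    o,d=ray(f,uv); return o+d*(z-o[2])/d[2]
def proj(f,X):
    c=f['R']@np.asarray(X)+f['t']; p=f['camera_matrix']@c; return p[:2]/p[2]
def tri(f,a,g,b):
    o1,d1=ray(f,a);o2,d2=ray(g,b);d1=d1/np.linalg.norm(d1);d2=d2/np.linalg.norm(d2)
    s=np.linalg.lstsq(np.c_[d1,-d2],o2-o1,rcond=None)[0]
    p,q=o1+s[0]*d1,o2+s[1]*d2; return (p+q)/2,np.linalg.norm(p-q)
E
python3 - <<'E'
from h import *
np.set_printoptions(precision=4,suppress=True)
s=state(); print(s); print(manip.grip_depth)
F={n:save(n,n+'0') for n in('side','top')}
for n in F:
    print(n,-F[n]['R'].T@F[n]['t'], F[n]['R'])
    for th in ['stop_end_mid','stop_end_back','ring_face','clip_a','clip_b','outlet_a','pipe_b_c1']:
        try:
            for r in place_of(th,n): print(n,th,r['uv'],round(r['score'],2), atz(F[n],r['uv'],0 if th=='outlet_a' else .05))
        except Exception as e: print(th,e)
E
```

```text
{'time': 0.0, 'joint_pos': array([ 0.989 ,  0.0534,  1.6143, -0.    ,  1.476 , -0.119 ]), 'joint_vel': array([-0.0001,  0.0005, -0.0013,  0.0002, -0.0013,  0.0024]), 'joint_efforts': array([ -0.0008, -39.3711, -37.0161,  -0.0002,   0.0075,  -0.    ]), 'tool_pos': array([0.2787, 0.5587, 0.23  ]), 'tool_rot': array([-0.0004,  0.2293,  0.9733, -0.001 ]), 'contact_force': array([0.2019, 0.2861, 0.6723]), 'ft_torque': array([-0.0131,  0.0281,  0.0254]), 'gripper_width': 0.9966370296000802}
-0.0187
side [ 0.4911 -0.9195  0.7743] [[ 0.9989 -0.0461  0.0084]
 [-0.0211 -0.6022 -0.7981]
 [ 0.0419  0.797  -0.6025]]
side stop_end_mid [238.8, 302.7] 0.88 [ 0.3753 -0.1325  0.05  ]
side stop_end_mid [333.5, 282.2] 0.84 [ 0.5409 -0.0848  0.05  ]
side stop_end_mid [343.0, 299.6] 0.71 [ 0.5551 -0.1313  0.05  ]
side stop_end_mid [430.2, 375.2] 0.69 [ 0.6769 -0.305   0.05  ]
side stop_end_mid [420.7, 272.2] 0.63 [ 0.7022 -0.0627  0.05  ]
side stop_end_mid [381.1, 326.8] 0.61 [ 0.6138 -0.1997  0.05  ]
side stop_end_mid [349.9, 210.9] 0.34 [0.5865 0.1408 0.05  ]
side stop_end_back [424.5, 386.8] 0.87 [ 0.6
[... 1858 characters left out ...]
0.5762 -0.1379  0.05  ]
top ring_face [345.6, 185.3] 0.62 [ 0.6719 -0.0338  0.05  ]
top ring_face [341.7, 240.7] 0.56 [ 0.5447 -0.0223  0.05  ]
top ring_face [386.8, 328.4] 0.56 [ 0.3503 -0.116   0.05  ]
top ring_face [436.5, 176.5] 0.43 [ 0.689  -0.2405  0.05  ]
top clip_a [268.0, 223.8] 0.95 [0.5858 0.1422 0.05  ]
top clip_a [397.9, 208.6] 0.81 [ 0.6159 -0.1502  0.05  ]
top clip_b [268.0, 223.8] 0.95 [0.5858 0.1422 0.05  ]
top clip_b [397.9, 208.6] 0.81 [ 0.6159 -0.1502  0.05  ]
top outlet_a [396.1, 207.9] 0.69 [ 0.6293 -0.1537  0.    ]
pipe_b_c1 it knows: clip, outlet, pliers, printed_bracket, printed_gear, printed_vase, ring_face, scraper, screwdriver, stop_end_back, stop_end_mid, wrench
```

View pics/side0.png

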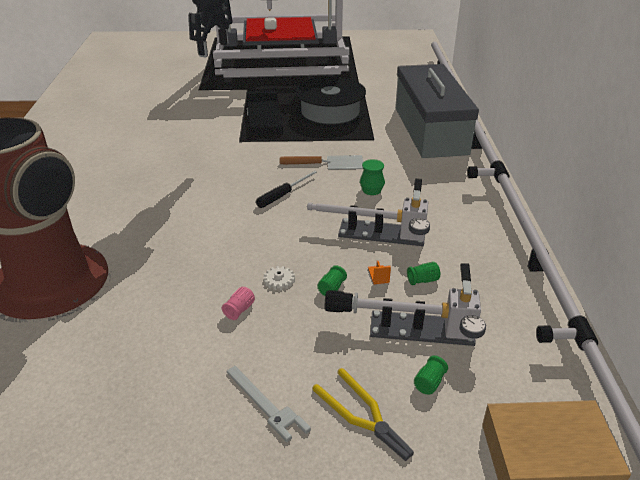

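View pics/top0.png

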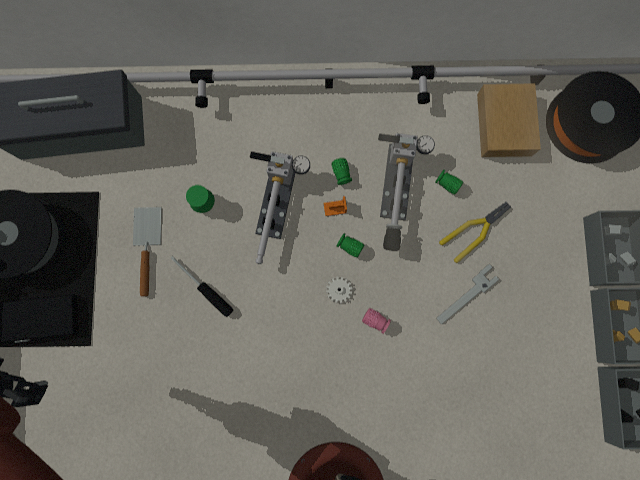

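```bash
python3 - <<'E'
import cv2
a=cv2.imread('pics/top0.png')
cv2.imwrite('pics/topA.png',cv2.resize(a[150:300,240:440],None,fx=4,fy=4,interpolation=cv2.INTER_CUBIC))
a=cv2.imread('pics/side0.png')
cv2.imwrite('pics/sideA.png',cv2.resize(a[180:330,260:460],None,fx=4,fy=4,interpolation=cv2.INTER_CUBIC))
E
```

```text
(no output)
```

View pics/topA.png

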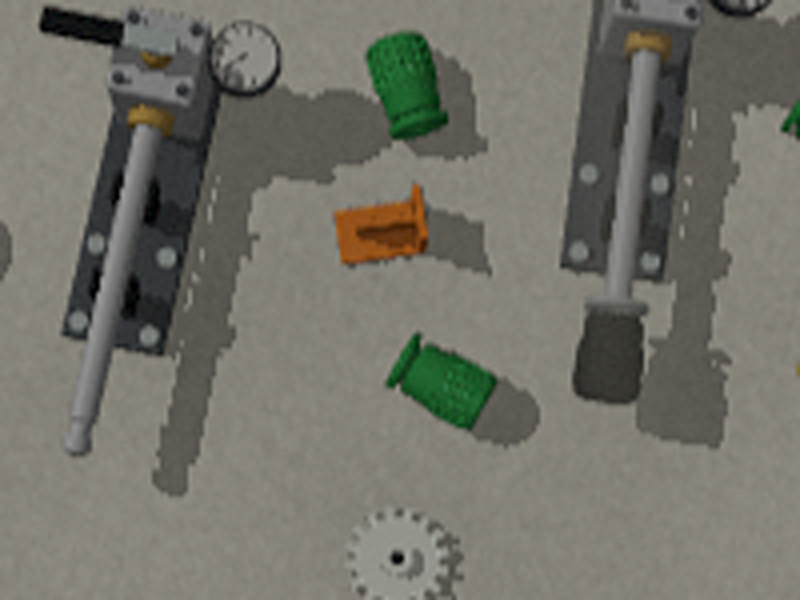

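View pics/sideA.png

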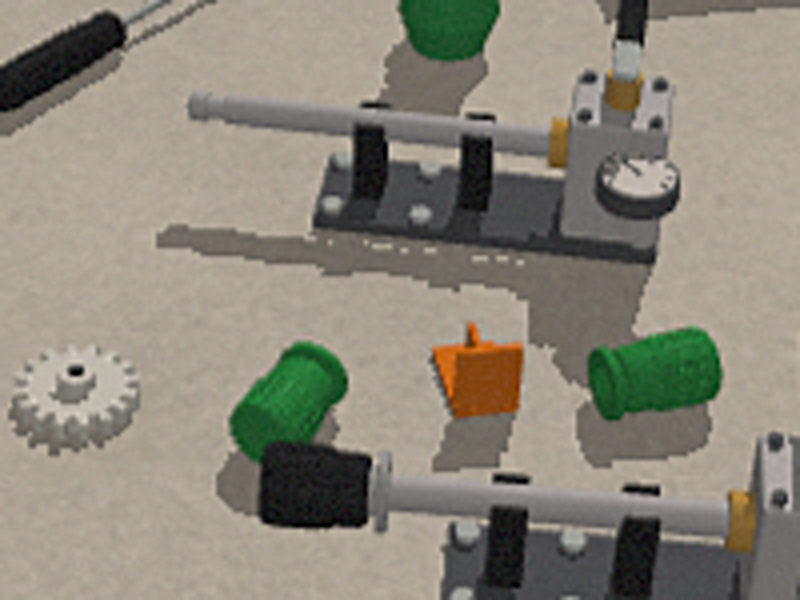

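The side view shows the black stop end at about (339,301), ring to the right at (355,303). The bare pipe is the far outlet, with its tip at about (309,206). In the top view the cap is at (392,238) and the bare tip at (259,261). The green and pink ones are look-alikes. Next I fit both pipe axes at sub-pixel level.

```bash
cat > fit.py <<'E'
from h import *
def axisfit(img,p0,p1,hw,n=60,steps=4):
    """refine line p0-p1 (px): find two edges of a bar of approx half width hw px"""
    g=cv2.GaussianBlur(cv2.cvtColor(img,cv2.COLOR_BGR2GRAY),(0,0),.6).astype(np.float32)
    p0=np.array(p0,float);p1=np.array(p1,float)
    for it in range(3):
        d=(p1-p0)/np.linalg.norm(p1-p0);nn=np.array([-d[1],d[0]])
        ts=np.linspace(0,1,n);o=np.arange(-hw-3,hw+3.01,.1)
        C=[];W=[]
        for t in ts:
            q=p0+t*(p1-p0)+o[:,None]*nn
            v=cv2.remap(g,q[:,0].astype(np.float32)[None],q[:,1].astype(np.float32)[None],cv2.INTER_CUBIC)[0]
            gr=np.abs(np.gradient(v))
            def pk(m):
                w=np.where(m,gr,0);i=w.argmax();s=slice(max(i-6,0),i+7);return (w[s]*o[s]).sum()/w[s].sum(), w[i]
            a,ga=pk(np.abs(o+hw)<2);b,gb=pk(np.abs(o-hw)<2)
            C.append((a+b)/2);W.append(b-a)
        C=np.array(C);W=np.array(W);ok=np.abs(W-np.median(W))<.7
        for _ in range(3):
            k=np.polyfit(ts[ok],C[ok],1);r=C-np.polyval(k,ts);ok&=np.abs(r)<max(2*r[ok].std(),.1)
        p0,p1=p0+np.polyval(k,0)*nn,p1+np.polyval(k,1)*nn
    return p0,p1,np.median(W),ok.sum(),r[ok].std()
E
python3 - <<'E'
from fit import *
np.set_printoptions(precision=4,suppress=True)
F={n:optics.grab_frame(n) for n in('side','top')}
t,s=F['top'],F['side']
L={}
L['tA']=axisfit(t['frame'],(402,163.75),(395,222),3.7)
L['tB']=axisfit(t['frame'],(277,182.5),(260,256),3.7)
L['sA']=axisfit(s['frame'],(360,303.2),(440,308),4)
L['sB']=axisfit(s['frame'],(318,207.5),(396,215.4),3.5)
for k in L: print(k,*L[k])
for k in 'AB':
    a=np.array([atz(t,p,.05) for p in L['t'+k][:2]]); b=np.array([atz(s,p,.05) for p in L['s'+k][:2]])
    print(k,'top',a,np.degrees(np.arctan2(*(a[0]-a[1])[[1,0]])),'side',b,np.degrees(np.arctan2(*(b[1]-b[0])[[1,0]])))
    # plane intersection
    o1,d1=ray(t,L['t'+k][0]);_,d2=ray(t,L['t'+k][1]);n1=np.cross(d1,d2);n1/=np.linalg.norm(n1)
    o2,d3=ray(s,L['s'+k][0]);_,d4=ray(s,L['s'+k][1]);n2=np.cross(d3,d4);n2/=np.linalg.norm(n2)
    D=np.cross(n1,n2);D/=np.linalg.norm(D);D*=np.sign(D[0])
    for x in (.5,.6,.7):
        X=np.linalg.solve(np.array([n1,n2,[1,0,0]]),[n1@o1,n2@o2,x]);print(X)
    print('dir',np.degrees(np.arctan2(D[1],D[0])),'tilt',np.degrees(np.arcsin(D[2])))
print('Btip top',[atz(t,p,.05) for p in [(259.2,262.5)]], 'side',atz(s,(307.8,206.2),.05))
for n in F:
    print(n,'mid cap',[ (proj(F[n],X)) for X in ([.5497,-.1312,.05],[.5551,-.1313,.05])])
E
```

```text
tA [401.0691 163.638 ] [394.0032 221.881 ] 6.186848640086973 39 0.1695893109898752
tB [276.2457 182.3233] [260.3164 256.0731] 6.279131972700574 28 0.15068431648505956
sA [359.9666 303.7985] [439.9126 309.5909] 7.178364907266863 53 0.8838207331563078
sB [317.9707 207.7877] [395.9323 216.0678] 6.238313482140256 31 0.12140064235543914
A top [[ 0.7208 -0.1614  0.05  ]
 [ 0.5856 -0.1403  0.05  ]] -8.873502249607057 side [[ 0.5836 -0.143   0.05  ]
 [ 0.7188 -0.1625  0.05  ]] -8.193145934744631
[ 0.5    -0.1273  0.0466]
[ 0.6    -0.1428  0.0476]
[ 0.7    -0.1583  0.0487]
dir -8.809917873242538 tilt 0.5714553322284381
B top [[0.6816 0.1236 0.05  ]
 [0.5129 0.1592 0.05  ]] -11.930003067679019 side [[0.5201 0.1547 0.05  ]
 [0.6803 0.1187 0.05  ]] -12.664670745477006
[0.5    0.1622 0.0479]
[0.6    0.1413 0.0469]
[0.7    0.1203 0.0459]
dir -11.844970580977904 tilt -0.5630593587482543
Btip top [array([0.4985, 0.1616, 0.05  ])] side [0.4989 0.1614 0.05  ]
side mid cap [array([339.9001, 299.6286]), array([343.0097, 299.5897])]
top mid cap [array([390.5092, 237.7174]), array([390.4669, 235.3326])]
```

```bash
cat > plan.py <<'E'
import numpy as np
def rows(p,ang,q,ang2,n,zt=None):
    """p,q world TCP; ang = heading deg of tool y (tool down). print n rows rounded"""
    p=np.array(p,float);q=np.array(q,float);out=[]
    for i in range(n):
        a=np.radians(ang); y=np.array([np.cos(a),np.sin(a),0]); x=np.array([-y[1],y[0],0])  # x=y rot +90
        r=(ang2-ang)/(n-i); d=(q-p)/(n-i)
        s=[round(float(d@x),1 if 0 else 4),round(float(d@y),4),round(float(-d[2]),4)]
        s=[round(v*1000,1) for v in s]; rr=round(-r,1)
        p=p+(s[0]*x+s[1]*y)/1000-np.array([0,0,s[2]/1000]); ang-=rr
        out.append('{"slide":[%g,%g,%g],"rotation":[0,0,%g]}'%(*s,rr))
    print(',\n'.join(out)); print('end',p,ang)
E
python3 - <<'E'
from h import *
from plan import rows
np.set_printoptions(precision=4,suppress=True)
t=optics.grab_frame('top');s=optics.grab_frame('side')
print('top back',atz(t,(392.5,250.6),.034),'ringtop',atz(t,(394.3,225),.066))
print('side back',atz(s,(325,301.5),.05),'ring',atz(s,(357.5,303),.05))
from scipy.spatial.transform import Rotation as Ro
st=state();q=st['tool_rot'];M=Ro.from_quat([*q[1:],q[0]]).as_matrix();print(M)
a=np.degrees(np.arctan2(M[1,1],M[0,1]))
rows(st['tool_pos'],a,[.550,-.1365,.20],-8.8,20)
E
```

```text
top back [ 0.523  -0.1368  0.034 ] ringtop [ 0.5752 -0.1384  0.066 ]
side back [ 0.5237 -0.135   0.05  ] ring [ 0.5795 -0.1409  0.05  ]
[[-0.8948  0.4465  0.    ]
 [ 0.4465  0.8948  0.    ]
 [ 0.      0.     -1.    ]]
{"slide":[-27.7,-25.1,1.6],"rotation":[0,0,3.6]},
{"slide":[-29.2,-23.3,1.6],"rotation":[0,0,3.6]},
{"slide":[-30.6,-21.4,1.6],"rotation":[0,0,3.6]},
{"slide":[-31.9,-19.5,1.6],"rotation":[0,0,3.6]},
{"slide":[-33,-17.4,1.6],"rotation":[0,0,3.6]},
{"slide":[-34,-15.3,1.6],"rotation":[0,0,3.6]},
{"slide":[-34.9,-13.1,1.6],"rotation":[0,0,3.6]},
{"slide":[-35.7,-10.9,1.5],"rotation":[0,0,3.6]},
{"slide":[-36.3,-8.7,1.6],"rotation":[0,0,3.6]},
{"slide":[-36.8,-6.4,1.5],"rotation":[0,0,3.6]},
{"slide":[-37.1,-4,1.6],"rotation":[0,0,3.6]},
{"slide":[-37.3,-1.7,1.5],"rotation":[0,0,3.6]},
{"slide":[-37.3,0.7,1.6],"rotation":[0,0,3.6]},
{"slide":[-37.2,3,1.5],"rotation":[0,0,3.6]},
{"slide":[-37,5.3,1.6],"rotation":[0,0,3.6]},
{"slide":[-36.5,7.6,1.5],"rotation":[0,0,3.7]},
{"slide":[-36,10,1.6],"rotation":[0,0,3.6]},
{"slide":[-35.3,12.2,1.5],"rotation":[0,0,3.7]},
{"slide":[-34.4,14.5,1.6],"rotation":[0,0,3.6]},
{"slide":[-33.4,16.6,1.5],"rotation":[0,0,3.7]}
end [ 0.55   -0.1365  0.2   ] -8.81715679790424
```

Emit:
jog_arm(
  increments=[
    {"slide": [-27.7,-25.1,1.6],"rotation": [0,0,3.6]},
    {"slide": [-29.2,-23.3,1.6],"rotation": [0,0,3.6]},
    {"slide": [-30.6,-21.4,1.6],"rotation": [0,0,3.6]},
    {"slide": [-31.9,-19.5,1.6],"rotation": [0,0,3.6]},
    {"slide": [-33,-17.4,1.6],"rotation": [0,0,3.6]},
    {"slide": [-34,-15.3,1.6],"rotation": [0,0,3.6]},
    {"slide": [-34.9,-13.1,1.6],"rotation": [0,0,3.6]},
    {"slide": [-35.7,-10.9,1.5],"rotation": [0,0,3.6]},
    {"slide": [-36.3,-8.7,1.6],"rotation": [0,0,3.6]},
    {"slide": [-36.8,-6.4,1.5],"rotation": [0,0,3.6]},
    {"slide": [-37.1,-4,1.6],"rotation": [0,0,3.6]},
    {"slide": [-37.3,-1.7,1.5],"rotation": [0,0,3.6]},
    {"slide": [-37.3,0.7,1.6],"rotation": [0,0,3.6]},
    {"slide": [-37.2,3,1.5],"rotation": [0,0,3.6]},
    {"slide": [-37,5.3,1.6],"rotation": [0,0,3.6]},
    {"slide": [-36.5,7.6,1.5],"rotation": [0,0,3.7]},
    {"slide": [-36,10,1.6],"rotation": [0,0,3.6]},
    {"slide": [-35.3,12.2,1.5],"rotation": [0,0,3.7]},
    {"slide": [-34.4,14.5,1.6],"rotation": [0,0,3.6]},
    {"slide": [-33.4,16.6,1.5],"rotation": [0,0,3.7]},
  ],
  fingers=1.0,
)

```text
time: 2.57
tool_pos: [0.5505, -0.1384, 0.2001]
tool_rot: [0.0, 0.761, 0.649, 0.0]
contact_force: [1.3, 0.0, 0.4]
gripper_width: 1.0
```

Emit:
jog_arm(
  increments=[
    {"slide": [0,0,30]},
    {"slide": [0,0,30]},
    {"slide": [0,0,15]},
    {"slide": [0,0,0]},
    {"slide": [0,0,0]},
    {"slide": [0,0,0]},
    {"slide": [0,0,0]},
  ],
  fingers=0.82,
)

```text
invalid input
```

```bash
cat > st.py <<'E'
from h import *
from scipy.spatial.transform import Rotation as Ro
np.set_printoptions(precision=4,suppress=True)
def st():
    s=state();q=s['tool_rot'];M=Ro.from_quat([*q[1:],q[0]]).as_matrix()
    print('t',round(s['time'],2),'p',s['tool_pos'],'yaw',np.degrees(np.arctan2(M[1,1],M[0,1])).round(2),'tz',M[:,2],'F tool',M.T@s['contact_force'],'T',M.T@s['ft_torque'],'w',round(s['gripper_width'],4),'gd',manip.grip_depth)
    return s,M
def crop(n,name,box,k=4):
    f=optics.grab_frame(n);x0,y0,x1,y1=box
    cv2.imwrite(f'pics/{name}.png',cv2.resize(f['frame'][y0:y1,x0:x1],None,fx=k,fy=k,interpolation=cv2.INTER_CUBIC));return f
E
python3 - <<'E'
from st import *
st()
crop('side','s1',(270,200,470,350));f=crop('top','t1',(300,150,500,300))
E
```

```text
t 2.57 p [ 0.5505 -0.1384  0.2001] yaw -9.02 tz [ 0.0005 -0.     -1.    ] F tool [ 0.2515  1.2951 -0.4462] T [ 0.0045  0.0034 -0.0017] w 1.0004 gd -0.0187
```

View pics/s1.png

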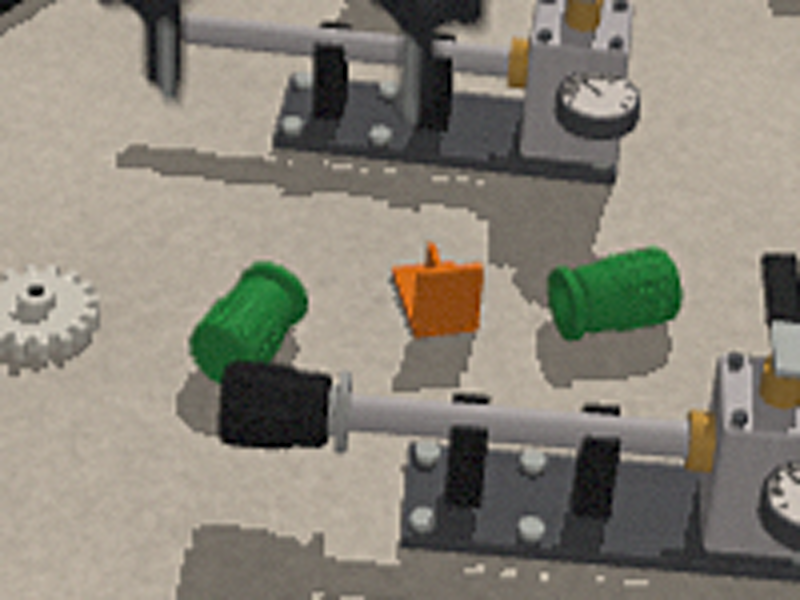

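View pics/t1.png

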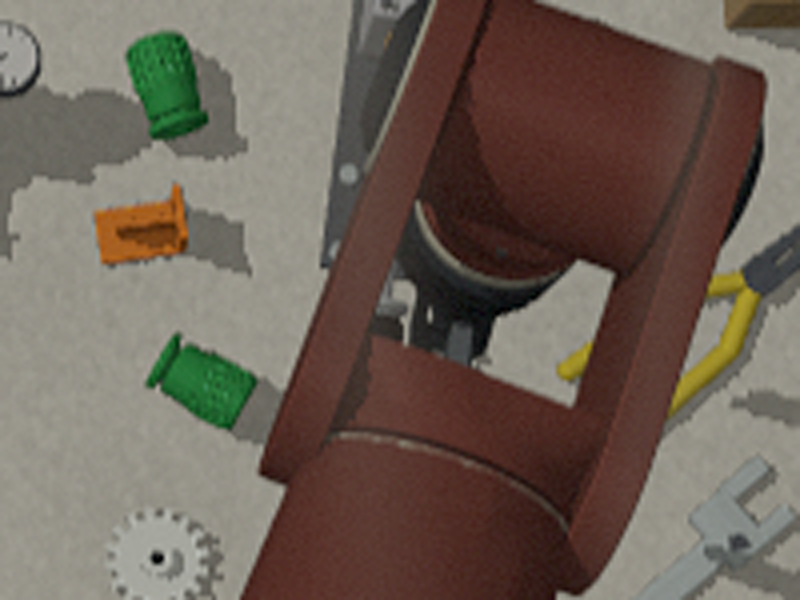

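The side view shows the open fingers still above the scene, with the black cap at about (339,301), untouched. I'll go down next.

Emit:
jog_arm(
  increments=[
    {"slide": [0,0,30],"rotation": [0,0,0]},
    {"slide": [0,0,30],"rotation": [0,0,0]},
    {"slide": [0,0,30],"rotation": [0,0,0]},
    {"slide": [0,0,20],"rotation": [0,0,0]},
    {"slide": [0,0,5],"rotation": [0,0,0]},
    {"slide": [0,0,0],"rotation": [0,0,0]},
    {"slide": [0,0,0],"rotation": [0,0,0]},
    {"slide": [0,0,0],"rotation": [0,0,0]},
  ],
  fingers=0.85,
)

```text
time: 3.33
tool_pos: [0.5515, -0.1368, 0.0874]
tool_rot: [0.002, 0.759, 0.651, 0.001]
contact_force: [0.3, 0.2, 0.4]
gripper_width: 0.849
```

```bash
python3 - <<'E'
from st import *
st()
crop('side','s2',(290,180,450,330),5);f=crop('top','t2',(300,150,500,300))
E
```

```text
t 3.33 p [ 0.5515 -0.1368  0.0874] yaw -8.8 tz [ 0.0036 -0.0014 -1.    ] F tool [ 0.2679  0.243  -0.4092] T [ 0.0021 -0.0348  0.0134] w 0.8489 gd -0.0187
```

View pics/s2.png

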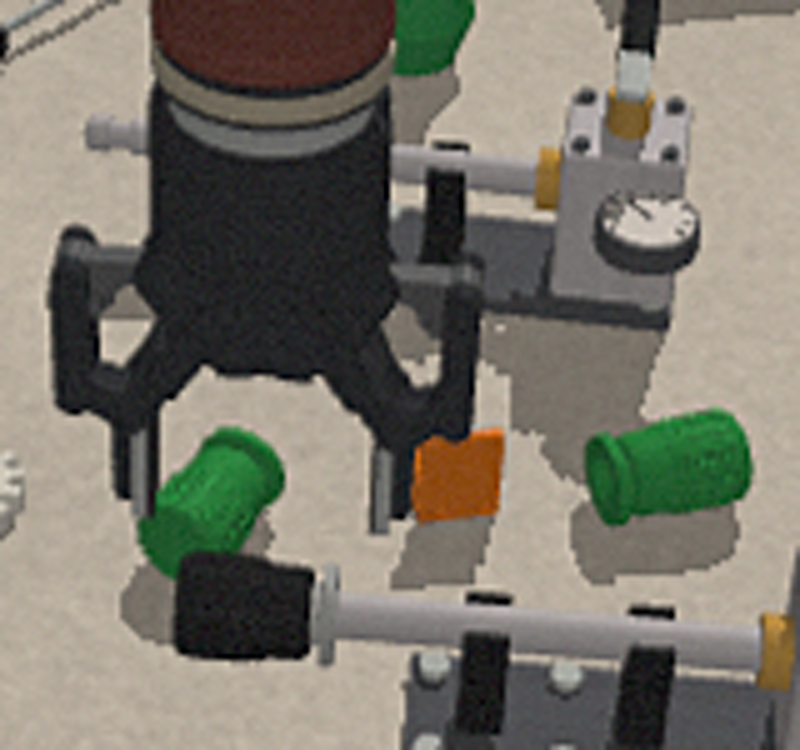

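The fingers straddle the cap: the pads are at columns 155 and 372 in the crop, and the cap spans 178 to 338. I'll estimate the tip height from the tips at (145,512) and (380,532).

```bash
python3 - <<'E'
from st import *
s=optics.grab_frame('side')
for X in ([.5515+.036,-.142-.011,.09],[.5515-.036,-.131-.011,.09]):
  for z in (.08,.085,.09,.095,.1):
    p=proj(s,[X[0],X[1],z]); print(z,(p-[290,180])*5)
E
```

```text
0.08 [367.129  573.2349]
0.085 [367.734  562.1127]
0.09 [368.3427 550.9251]
0.095 [368.9549 539.6718]
0.1 [369.5707 528.3521]
0.08 [151.8728 556.6285]
0.085 [151.8486 545.5197]
0.09 [151.8242 534.3461]
0.095 [151.7998 523.1071]
0.1 [151.7751 511.8022]
```

Emit:
jog_arm(
  increments=[
    {"slide": [0,-2.5,10],"rotation": [0,0,0]},
    {"slide": [0,0,10],"rotation": [0,0,0]},
    {"slide": [0,0,6],"rotation": [0,0,0]},
    {"slide": [0,0,0],"rotation": [0,0,0]},
    {"slide": [0,0,0],"rotation": [0,0,0]},
    {"slide": [0,0,0],"rotation": [0,0,0]},
  ],
  fingers=0.78,
)

```text
time: 3.98
tool_pos: [0.5475, -0.1361, 0.0588]
tool_rot: [-0.0, 0.759, 0.651, -0.0]
contact_force: [0.9, -0.4, -0.6]
gripper_width: 0.777
```

```bash
python3 - <<'E'
from st import *
st()
s=crop('side','s3',(310,240,410,330),8)
for n,X in (('ringtop',[.578,-.140,.068]),('pipetop ring',[.58,-.14,.058])): print(n,(proj(s,X)-[310,240])*8)
E
```

```text
t 3.98 p [ 0.5475 -0.1361  0.0588] yaw -8.82 tz [-0.0003  0.0001 -1.    ] F tool [-0.2131  0.952   0.5571] T [-0.0416 -0.0289 -0.0423] w 0.7774 gd -0.0187
ringtop [375.3872 439.2482]
pipetop ring [383.0819 473.7108]
```

View pics/s3.png

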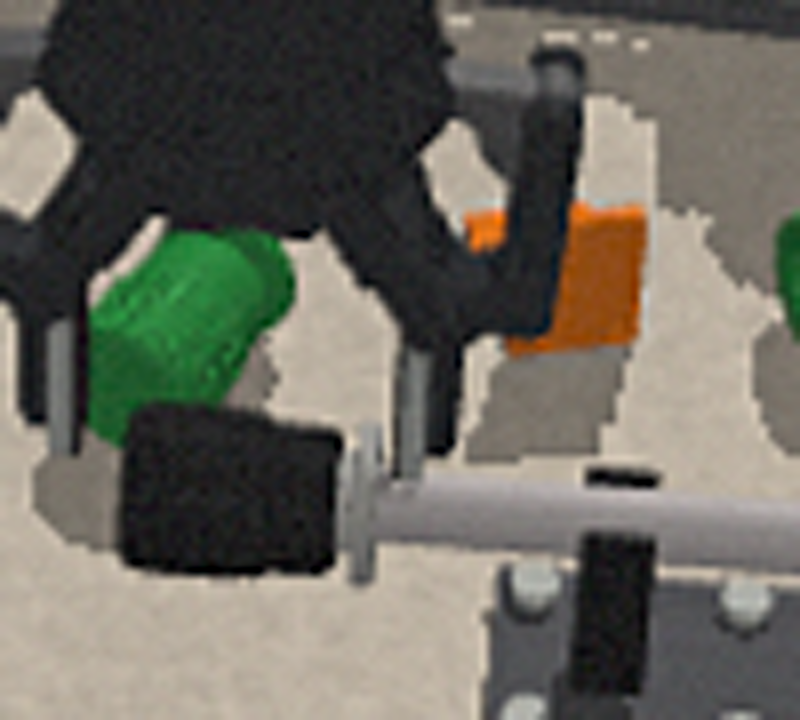

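Emit:
jog_arm(
  increments=[
    {"slide": [0,0,0],"rotation": [0,0,0]},
    {"slide": [0,0,0],"rotation": [0,0,0]},
    {"slide": [0,0,0],"rotation": [0,0,0]},
    {"slide": [0,0,0],"rotation": [0,0,0]},
  ],
  fingers=0.71,
)

```text
time: 4.37
tool_pos: [0.5477, -0.1361, 0.0593]
tool_rot: [0.0, 0.759, 0.651, 0.0]
contact_force: [-0.1, -1.1, -1.1]
gripper_width: 0.713
```

```bash
python3 - <<'E'
from st import *
st()
s=crop('side','s4',(310,240,410,330),8)
for z in (.056,.06,.064,.068): print(z,(proj(s,[.5475+.031,-.1361-.0048-.011,z])-[310,240])*8)
E
```

```text
t 4.37 p [ 0.5477 -0.1361  0.0593] yaw -8.81 tz [ 0.0004 -0.0002 -1.    ] F tool [-1.0564  0.0461  1.1426] T [-0.027  -0.0229 -0.0288] w 0.7133 gd -0.0187
0.056 [380.2804 518.7058]
0.06 [380.9347 504.869 ]
0.064 [381.5921 490.9683]
0.068 [382.2526 477.0032]
```

View pics/s4.png

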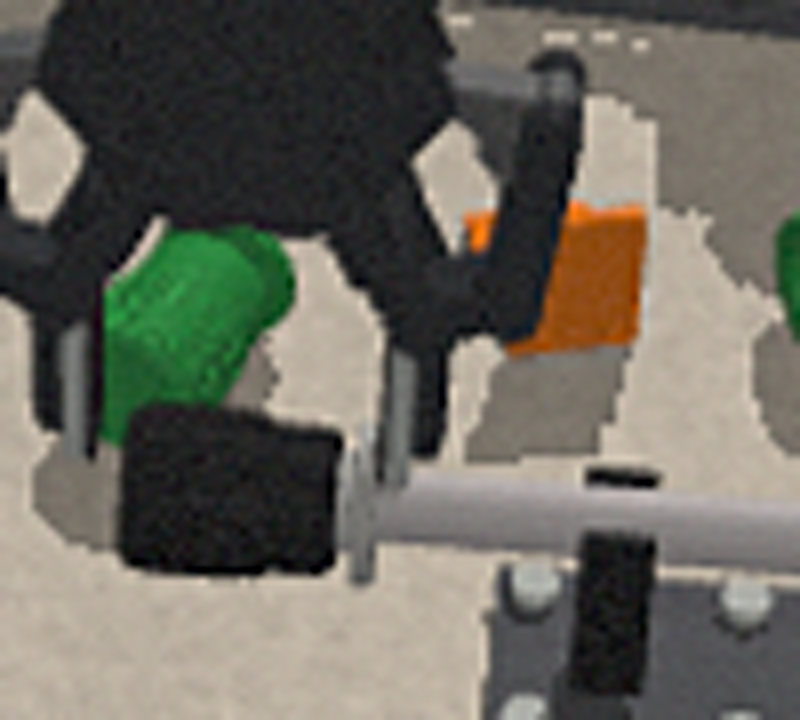

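Emit:
jog_arm(
  increments=[
    {"slide": [0,0,1.5],"rotation": [0,0,0]},
    {"slide": [0,0,1.5],"rotation": [0,0,0]},
    {"slide": [0,0,0],"rotation": [0,0,0]},
  ],
)

```text
time: 4.67
tool_pos: [0.5474, -0.136, 0.0556]
tool_rot: [-0.0, 0.759, 0.651, -0.0]
contact_force: [0.7, -0.1, -0.7]
gripper_width: 0.708
```

```bash
python3 - <<'E'
from st import *
st()
s=crop('side','s5',(310,240,410,330),8)
E
```

```text
t 4.67 p [ 0.5474 -0.136   0.0556] yaw -8.82 tz [-0.0004  0.0002 -1.    ] F tool [0.0004 0.7402 0.6544] T [0.024  0.0203 0.0341] w 0.7079 gd -0.0187
```

View pics/s5.png

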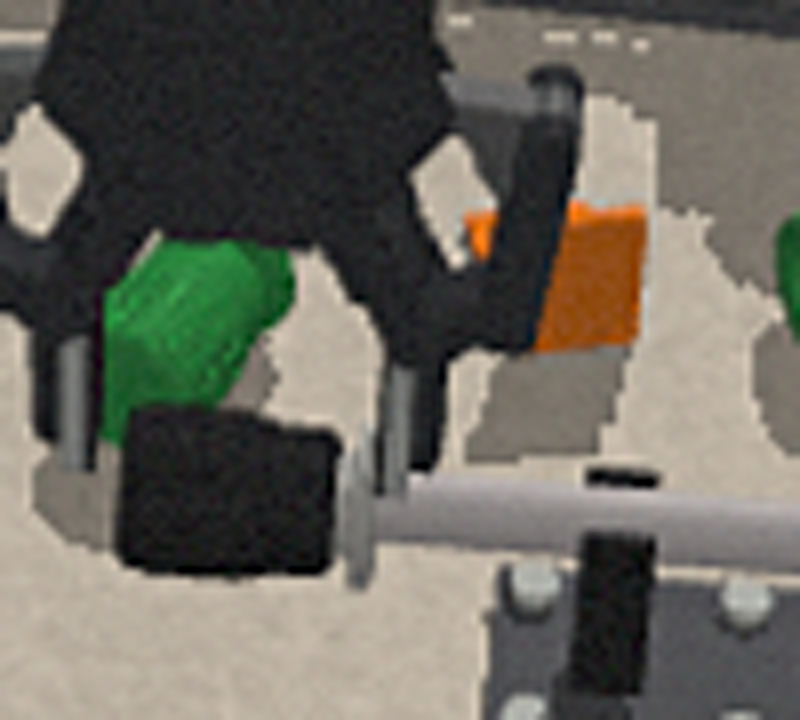

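Emit:
jog_arm(
  increments=[
    {"slide": [0,0,1],"rotation": [0,0,0]},
    {"slide": [0,0,0],"rotation": [0,0,0]},
    {"slide": [0,0,0],"rotation": [0,0,0]},
  ],
  fingers=0.67,
)

```text
time: 4.97
tool_pos: [0.5477, -0.1361, 0.0551]
tool_rot: [0.0, 0.759, 0.651, 0.0]
contact_force: [0.5, -1.0, 0.6]
gripper_width: 0.669
```

```bash
python3 - <<'E'
from st import *
st()
s=crop('side','s6',(310,240,410,330),8)
E
```

```text
t 4.97 p [ 0.5477 -0.1361  0.0551] yaw -8.82 tz [ 0.0002 -0.0002 -1.    ] F tool [-0.9457  0.6369 -0.6032] T [-0.0657  0.0168  0.0487] w 0.6689 gd -0.0187
```

View pics/s6.png

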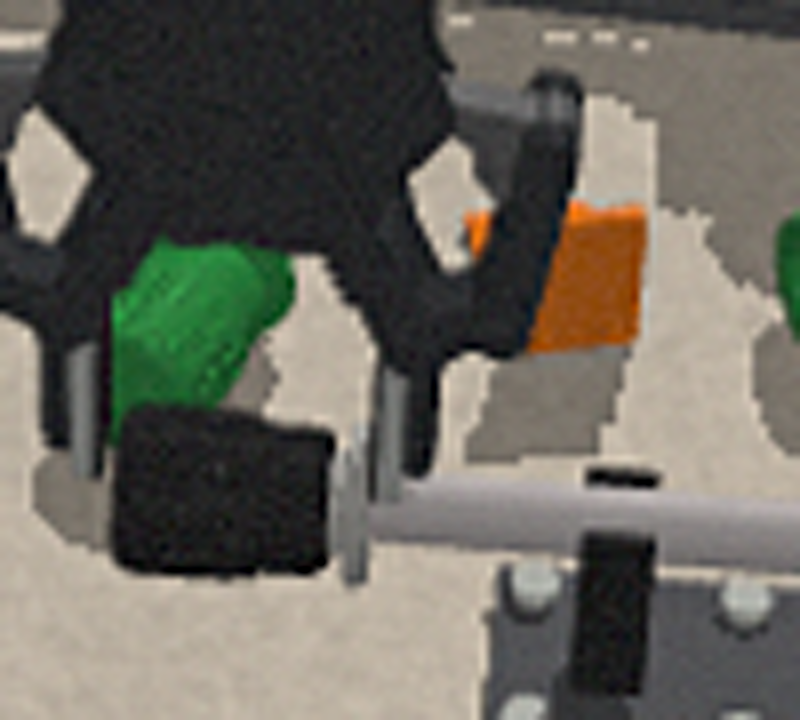

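Emit:
jog_arm(
  increments=[
    {"slide": [0,0,0],"rotation": [0,0,0]},
    {"slide": [0,0,0],"rotation": [0,0,0]},
    {"slide": [0,0,0],"rotation": [0,0,0]},
  ],
  fingers=0.635,
)

```text
time: 5.27
tool_pos: [0.5484, -0.1363, 0.0556]
tool_rot: [0.001, 0.759, 0.651, 0.001]
contact_force: [3.2, 0.2, -0.3]
gripper_width: 0.638
```

```bash
python3 - <<'E'
from st import *
st()
s=crop('side','s7',(310,240,410,330),8)
E
```

```text
t 5.27 p [ 0.5484 -0.1363  0.0556] yaw -8.82 tz [ 0.002  -0.0005 -1.    ] F tool [0.6425 3.0992 0.3375] T [-0.568   0.0059  0.0217] w 0.6384 gd -0.0187
```

View pics/s7.png

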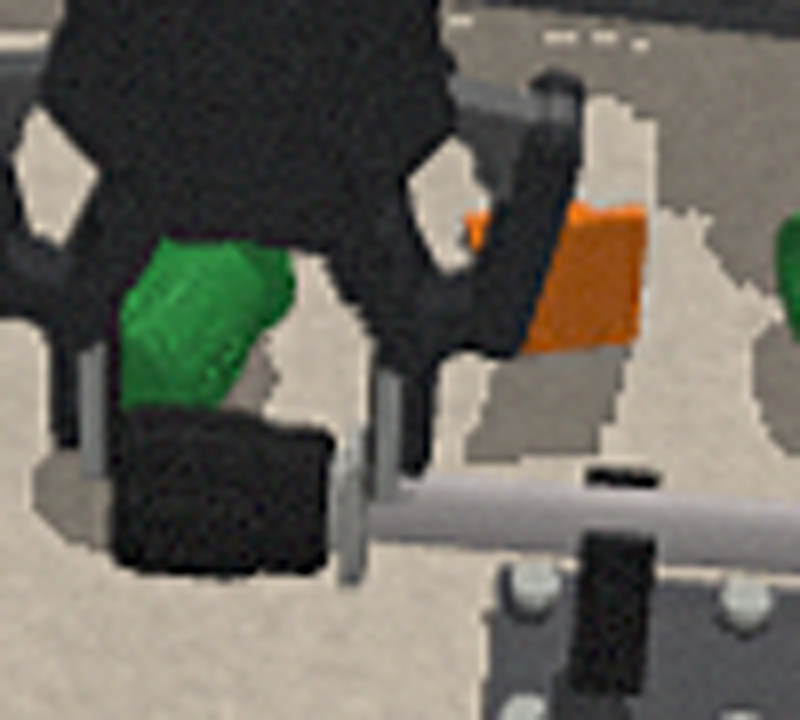

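Emit:
jog_arm(
  increments=[
    {"slide": [0,0,0],"rotation": [0,0,0]},
    {"slide": [0,0,0],"rotation": [0,0,0]},
    {"slide": [0,0,0],"rotation": [0,0,0]},
    {"slide": [0,0,0],"rotation": [0,0,0]},
  ],
  fingers=0.56,
)

```text
time: 5.65
tool_pos: [0.5483, -0.1363, 0.0564]
tool_rot: [0.001, 0.759, 0.651, 0.0]
contact_force: [1.7, -0.2, 5.5]
gripper_width: 0.575
```

```bash
python3 - <<'E'
from st import *
st()
s=crop('side','s8',(310,240,410,330),8)
E
```

```text
t 5.65 p [ 0.5483 -0.1363  0.0564] yaw -8.81 tz [ 0.0012 -0.0005 -1.    ] F tool [ 0.0425  1.7672 -5.4778] T [-0.1094  0.1198 -0.0131] w 0.5752 gd -0.0187
```

View pics/s8.png

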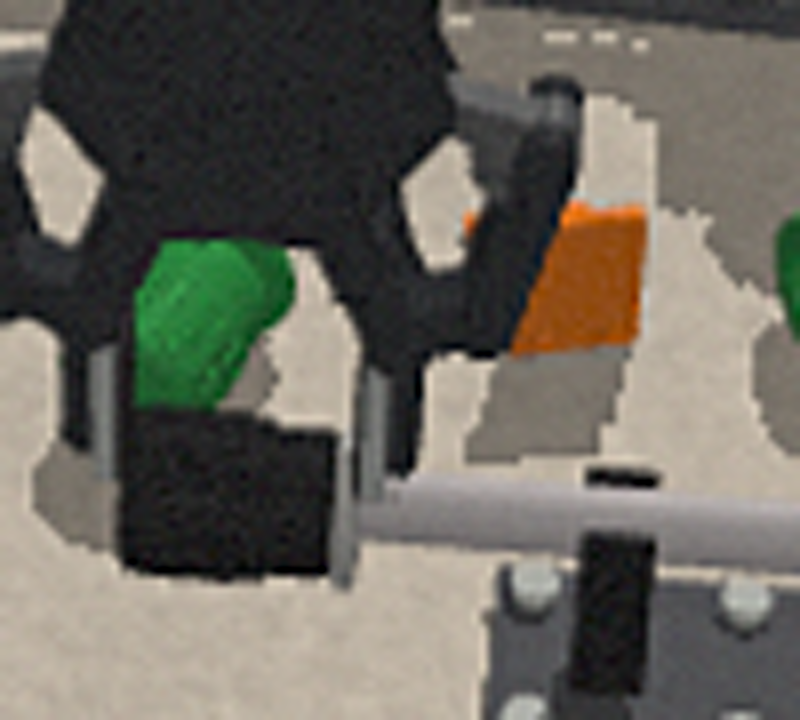

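Emit:
jog_arm(
  increments=[
    {"slide": [0,0,-0.5],"rotation": [0,0,0]},
    {"slide": [0,0,0],"rotation": [0,0,0]},
    {"slide": [0,-1,0],"rotation": [0,0,0]},
    {"slide": [0,-1,0],"rotation": [0,0,0]},
  ],
  fingers=0.5,
)

```text
time: 6.03
tool_pos: [0.5462, -0.136, 0.0565]
tool_rot: [0.001, 0.759, 0.651, 0.0]
contact_force: [2.0, -0.8, 4.7]
gripper_width: 0.574
```

```bash
python3 - <<'E'
from st import *
st()
E
```

```text
t 6.03 p [ 0.5462 -0.136   0.0565] yaw -8.82 tz [ 0.0012 -0.0005 -1.    ] F tool [-0.5092  2.0749 -4.6559] T [-0.2831  0.168  -0.001 ] w 0.5735 gd -0.0187
```

Emit:
jog_arm(
  increments=[
    {"slide": [0,-1,0],"rotation": [0,0,0]},
    {"slide": [0,-1,0],"rotation": [0,0,0]},
    {"slide": [0,-1,0],"rotation": [0,0,0]},
    {"slide": [0,-1,0],"rotation": [0,0,0]},
  ],
)

```text
time: 6.37
tool_pos: [0.5416, -0.1353, 0.056]
tool_rot: [0.0, 0.759, 0.651, -0.0]
contact_force: [1.1, -0.1, 4.5]
gripper_width: 0.573
```

```bash
python3 - <<'E'
from st import *
st()
s=crop('side','s9',(310,240,410,330),8)
E
```

```text
t 6.37 p [ 0.5416 -0.1353  0.056 ] yaw -8.81 tz [-0.0002 -0.0002 -1.    ] F tool [ 0.0698  1.0849 -4.5155] T [-0.1807 -0.0066 -0.0311] w 0.5727 gd -0.0187
```

View pics/s9.png

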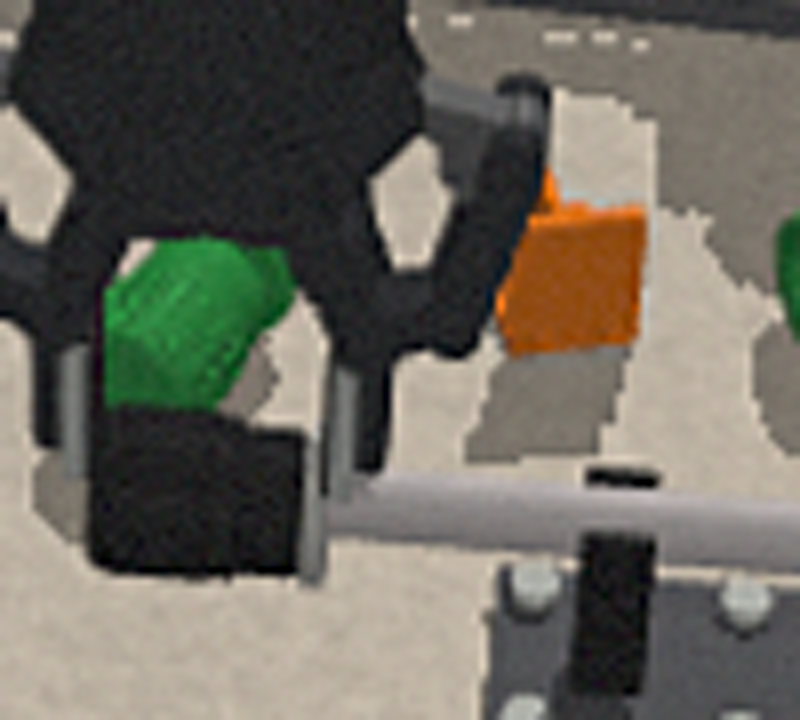

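Emit:
jog_arm(
  increments=[
    {"slide": [0,-1,-0.5],"rotation": [0,0,0]},
    {"slide": [0,-2,0],"rotation": [0,0,0]},
    {"slide": [0,-2,0],"rotation": [0,0,0]},
    {"slide": [0,-2,0],"rotation": [0,0,0]},
    {"slide": [0,0,0],"rotation": [0,0,0]},
  ],
)

```text
time: 6.83
tool_pos: [0.534, -0.134, 0.0559]
tool_rot: [-0.001, 0.759, 0.651, -0.0]
contact_force: [-0.8, 0.1, 4.8]
gripper_width: 0.573
```

```bash
python3 - <<'E'
from st import *
st()
s=crop('side','s10',(300,240,400,330),8)
E
```

```text
t 6.83 p [ 0.534  -0.134   0.0559] yaw -8.82 tz [-0.0014  0.0003 -1.    ] F tool [ 0.0201 -0.7912 -4.7978] T [ 0.0319 -0.0218 -0.0318] w 0.5732 gd -0.0187
```

View pics/s10.png

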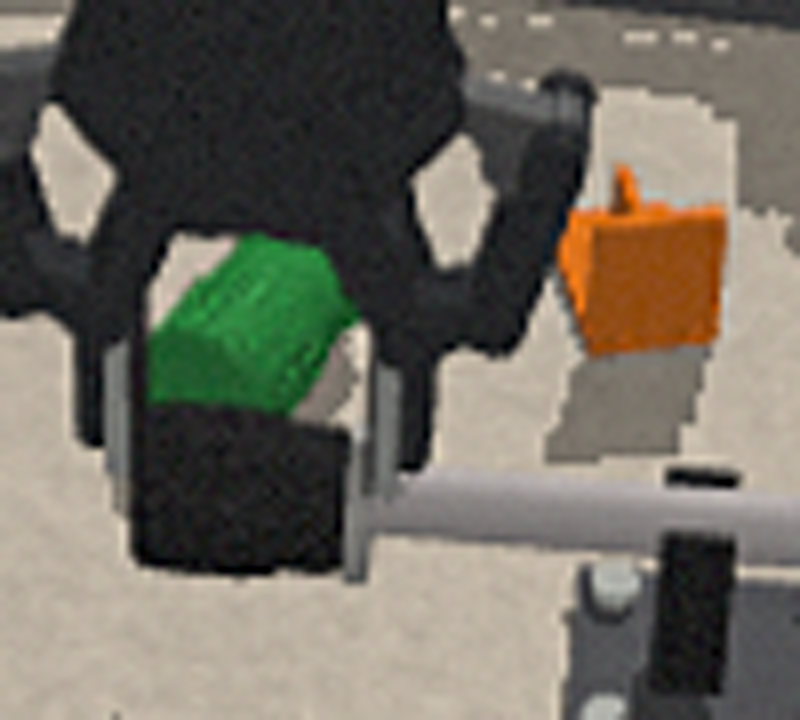

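Emit:
jog_arm(
  increments=[
    {"slide": [0,-3,0],"rotation": [0,0,0]},
    {"slide": [0,-4,0],"rotation": [0,0,0]},
    {"slide": [0,-4,0],"rotation": [0,0,0]},
    {"slide": [0,-4,0],"rotation": [0,0,0]},
    {"slide": [0,-4,0],"rotation": [0,0,0]},
    {"slide": [0,-4,0],"rotation": [0,0,0]},
    {"slide": [0,0,0],"rotation": [0,0,0]},
    {"slide": [0,0,0],"rotation": [0,0,0]},
  ],
)

```text
time: 7.55
tool_pos: [0.5107, -0.1302, 0.0553]
tool_rot: [-0.001, 0.759, 0.651, -0.001]
contact_force: [-2.2, 0.7, 1.4]
gripper_width: 0.571
```

```bash
python3 - <<'E'
from st import *
st()
s=crop('side','s11',(290,240,390,330),8)
E
```

```text
t 7.55 p [ 0.5107 -0.1302  0.0553] yaw -8.82 tz [-0.0026  0.0008 -1.    ] F tool [ 0.361  -2.2861 -1.4402] T [ 0.1549 -0.0424  0.0117] w 0.5714 gd -0.0187
```

View pics/s11.png

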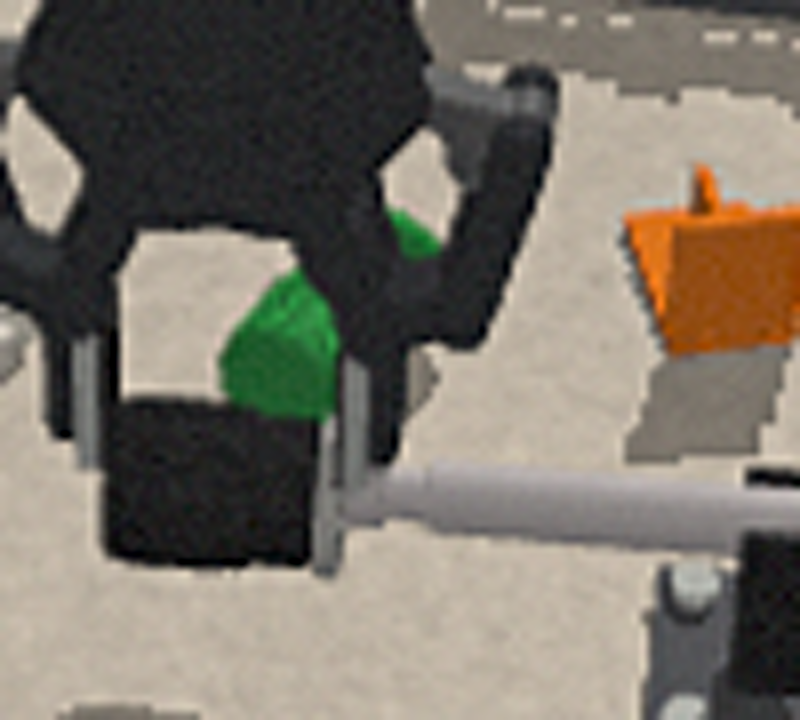

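Emit:
jog_arm(
  increments=[
    {"slide": [0,-4,0],"rotation": [0,0,0]},
    {"slide": [0,-6,0],"rotation": [0,0,0]},
    {"slide": [0,-10,0],"rotation": [0,0,0]},
    {"slide": [0,-15,0],"rotation": [0,0,0]},
    {"slide": [0,-10,0],"rotation": [0,0,0]},
    {"slide": [0,0,0],"rotation": [0,0,0]},
    {"slide": [0,0,0],"rotation": [0,0,0]},
    {"slide": [0,0,0],"rotation": [0,0,0]},
  ],
)

```text
time: 8.27
tool_pos: [0.4677, -0.1237, 0.0562]
tool_rot: [0.0, 0.759, 0.651, 0.0]
contact_force: [0.3, 0.1, -1.2]
gripper_width: 0.574
```

```bash
python3 - <<'E'
from st import *
from plan import rows
s0,M=st()
s=crop('side','s12',(260,230,420,330),5)
p=s0['tool_pos'].copy(); 
rows(p,-8.82,[p[0]-.01,p[1],p[2]+.06],-8.82,3)
rows([p[0]-.01,p[1],p[2]+.06],-8.82,[.44,.1733,p[2]+.06],-12,12)
E
```

```text
t 8.27 p [ 0.4677 -0.1237  0.0562] yaw -8.82 tz [ 0.0007 -0.0002 -1.    ] F tool [0.1562 0.2746 1.1802] T [0.0116 0.0088 0.0562] w 0.5739 gd -0.0187
{"slide":[-0.5,-3.3,-20],"rotation":[0,0,-0]},
{"slide":[-0.5,-3.3,-20],"rotation":[0,0,-0]},
{"slide":[-0.5,-3.3,-20],"rotation":[0,0,-0]}
end [ 0.4577 -0.1237  0.1162] -8.82
{"slide":[24.2,-5.3,-0],"rotation":[0,0,0.3]},
{"slide":[24.2,-5.4,-0],"rotation":[0,0,0.3]},
{"slide":[24.2,-5.5,-0],"rotation":[0,0,0.3]},
{"slide":[24.2,-5.6,-0],"rotation":[0,0,0.3]},
{"slide":[24.1,-5.8,-0],"rotation":[0,0,0.2]},
{"slide":[24.1,-5.8,-0],"rotation":[0,0,0.3]},
{"slide":[24.1,-6,-0],"rotation":[0,0,0.2]},
{"slide":[24,-6,-0],"rotation":[0,0,0.3]},
{"slide":[24,-6.2,-0],"rotation":[0,0,0.2]},
{"slide":[24,-6.3,-0],"rotation":[0,0,0.3]},
{"slide":[24,-6.4,-0],"rotation":[0,0,0.2]},
{"slide":[23.9,-6.4,-0],"rotation":[0,0,0.3]}
end [0.44   0.1733 0.1162] -12.020000000000003
```

View pics/s12.png

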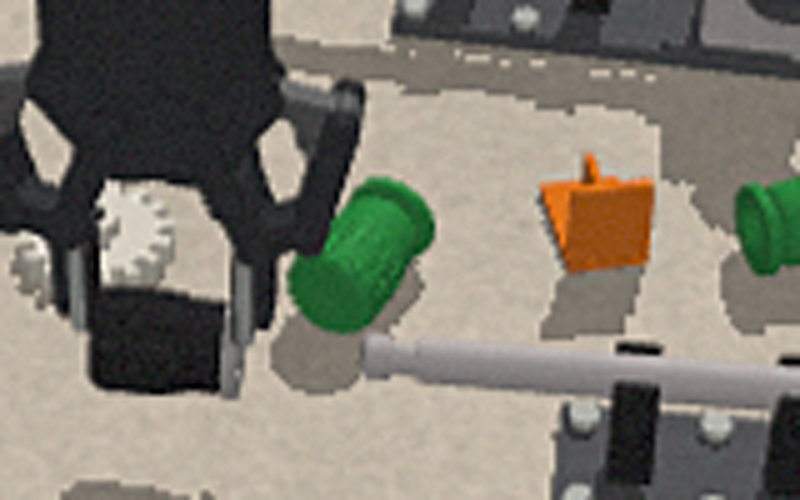

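The cap is off and held level at about (291,296). Pipe A's bare end now shows at (333,300).

Emit:
jog_arm(
  increments=[
    {"slide": [0,-3.5,-20],"rotation": [0,0,0]},
    {"slide": [0,-3.5,-20],"rotation": [0,0,0]},
    {"slide": [-1.5,-3,-20],"rotation": [0,0,0]},
    {"slide": [24.2,-5.3,0],"rotation": [0,0,0.3]},
    {"slide": [24.2,-5.4,0],"rotation": [0,0,0.3]},
    {"slide": [24.2,-5.5,0],"rotation": [0,0,0.3]},
    {"slide": [24.2,-5.6,0],"rotation": [0,0,0.3]},
    {"slide": [24.1,-5.8,0],"rotation": [0,0,0.2]},
    {"slide": [24.1,-5.8,0],"rotation": [0,0,0.3]},
    {"slide": [24.1,-6,0],"rotation": [0,0,0.2]},
    {"slide": [24,-6,0],"rotation": [0,0,0.3]},
    {"slide": [24,-6.2,0],"rotation": [0,0,0.2]},
    {"slide": [24,-6.3,0],"rotation": [0,0,0.3]},
    {"slide": [24,-6.4,0],"rotation": [0,0,0.2]},
    {"slide": [23.9,-6.4,0],"rotation": [0,0,0.3]},
    {"slide": [0,0,0],"rotation": [0,0,0]},
    {"slide": [0,0,20],"rotation": [0,0,0]},
    {"slide": [0,0,20],"rotation": [0,0,0]},
    {"slide": [0,0,20],"rotation": [0,0,0]},
    {"slide": [0,0,0],"rotation": [0,0,0]},
  ],
)

```text
time: 9.98
tool_pos: [0.4368, 0.1725, 0.0519]
tool_rot: [-0.002, 0.777, 0.629, -0.004]
contact_force: [-1.0, -0.2, -1.1]
gripper_width: 0.571
```

```bash
python3 - <<'E'
from st import *
s0,M=st()
s=crop('side','s13',(240,160,400,260),5);t=crop('top','t13',(200,200,360,320),5)
p=s0['tool_pos'];print('B line y at tool x',.1606+(.5-p[0])*np.tan(np.radians(12)))
E
```

```text
t 9.98 p [0.4368 0.1725 0.0519] yaw -12.01 tz [-0.0077 -0.002  -1.    ] F tool [-0.3882 -0.9679  1.1572] T [ 0.0412 -0.0668  0.0271] w 0.5709 gd -0.0187
B line y at tool x 0.17403680259360843
```

View pics/s13.png

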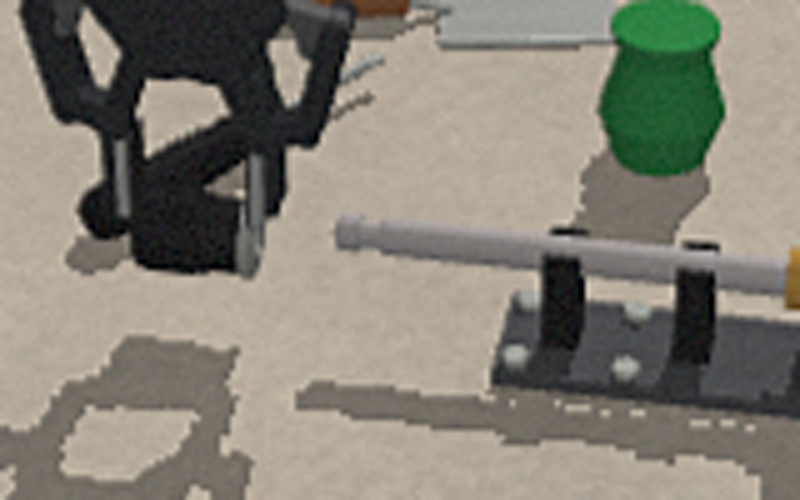

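View pics/t13.png

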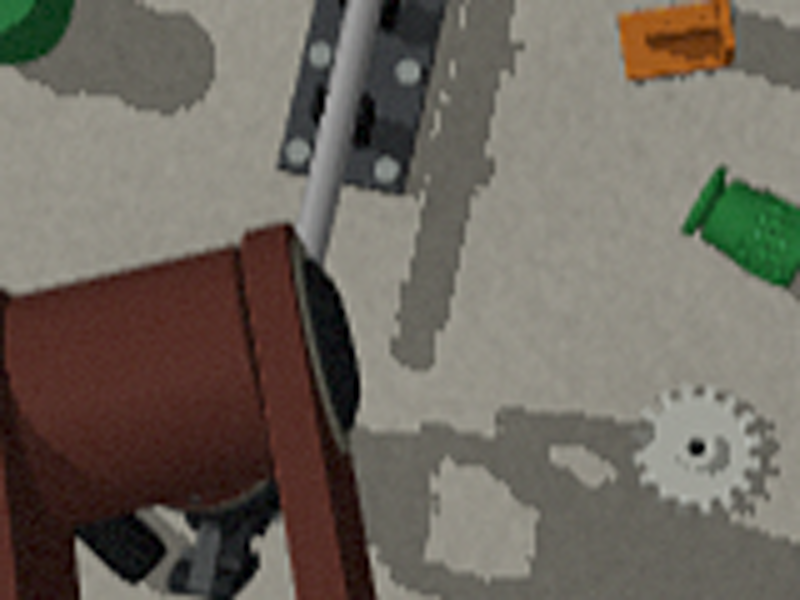

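Emit:
jog_arm(
  increments=[
    {"slide": [0,0,0],"rotation": [0,0,0]},
    {"slide": [0,0,0],"rotation": [0,0,0]},
    {"slide": [0,0,0],"rotation": [0,0,0]},
  ],
)

```text
time: 10.33
tool_pos: [0.4409, 0.1736, 0.0576]
tool_rot: [0.001, 0.777, 0.629, 0.001]
contact_force: [-0.5, 0.2, -0.5]
gripper_width: 0.574
```

```bash
python3 - <<'E'
from st import *
s0,M=st()
p=s0['tool_pos'];print('B line y at tool x',.1606+(.5-p[0])*np.tan(np.radians(12)))
s=crop('side','s14',(270,190,350,250),10)
K=np.array([270,190])
a=np.radians(-12);u=np.array([np.cos(a),np.sin(a),0])
c=np.array([p[0],p[1],.05])
print('cap back/ring pred',(proj(s,c-.0257*u)-K)*10,(proj(s,c+.0257*u)-K)*10)
# line of pipe B extrapolated in side image
P0,P1=np.array([317.97,207.79]),np.array([395.93,216.07])
for x in (285,290,310): print('pipe axis px',(np.array([x,P0[1]+(x-P0[0])*(P1-P0)[1]/(P1-P0)[0]])-K)*10)
E
```

```text
t 10.33 p [0.4409 0.1736 0.0576] yaw -12.03 tz [ 0.0027  0.0006 -1.    ] F tool [ 0.0662 -0.4878  0.4963] T [ 0.005  -0.0254 -0.0249] w 0.5738 gd -0.0187
B line y at tool x 0.1731574468996806
cap back/ring pred [-13.8998 123.3772] [222.5379 146.8731]
pipe axis px [150.     142.8831]
pipe axis px [200.     148.1935]
pipe axis px [400.     169.4352]
```

View pics/s14.png

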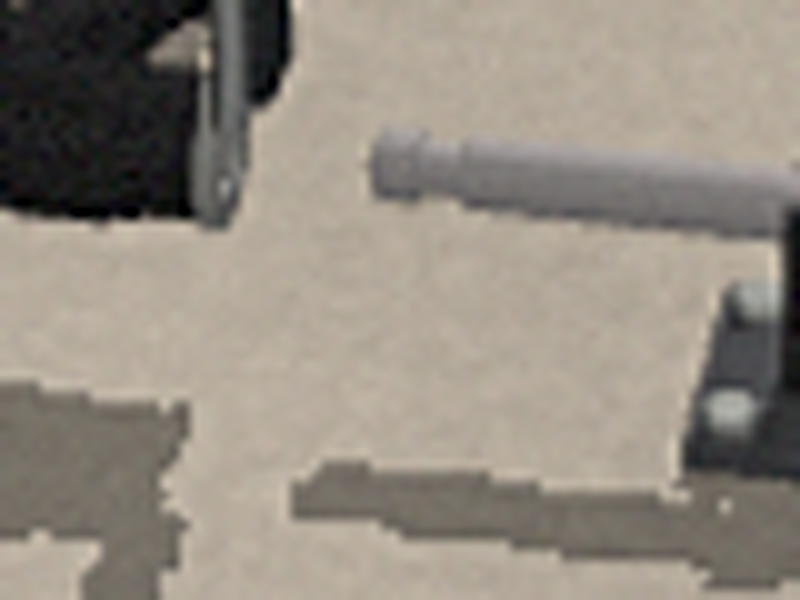

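Emit:
jog_arm(
  increments=[
    {"slide": [0,0,0],"rotation": [0,0,0]},
    {"slide": [0,0,0],"rotation": [0,0,0]},
    {"slide": [0,0,0],"rotation": [0,0,0]},
    {"slide": [0,0,0],"rotation": [0,0,0]},
  ],
)

```text
time: 10.72
tool_pos: [0.4397, 0.1734, 0.0561]
tool_rot: [0.0, 0.777, 0.629, 0.0]
contact_force: [-0.1, -0.1, -0.7]
gripper_width: 0.576
```

```bash
python3 - <<'E'
from st import *
s0,M=st()
p=s0['tool_pos'];print('B line y at tool x',.1606+(.5-p[0])*np.tan(np.radians(12)))
s=crop('side','s15',(260,180,340,240),10)
E
```

```text
t 10.72 p [0.4397 0.1734 0.0561] yaw -12.02 tz [ 0.0001  0.     -1.    ] F tool [-0.1155 -0.1023  0.7489] T [ 0.0105 -0.0094 -0.0434] w 0.5757 gd -0.0187
B line y at tool x 0.1734148694847104
```

View pics/s15.png

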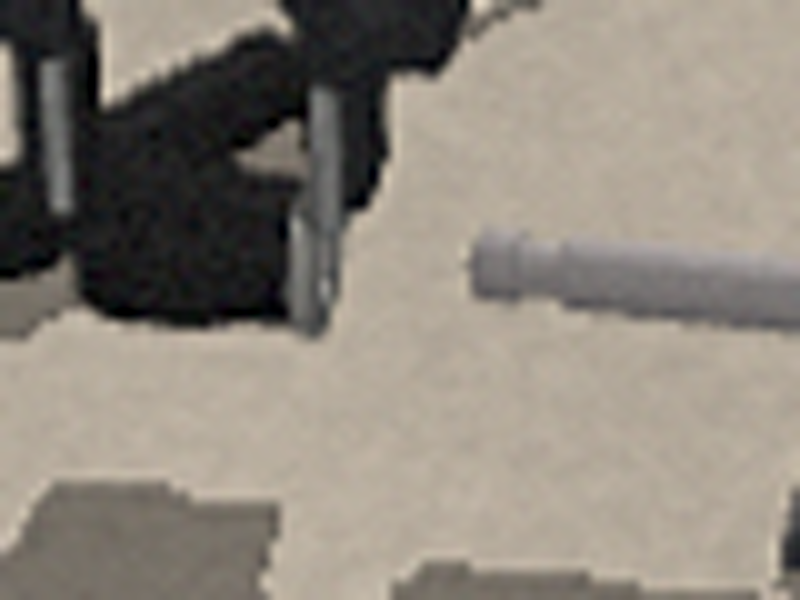

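Emit:
jog_arm(
  increments=[
    {"slide": [0,8,0],"rotation": [0,0,0]},
    {"slide": [0,8,0],"rotation": [0,0,0]},
    {"slide": [0,4,0],"rotation": [0,0,0]},
    {"slide": [0,3,0],"rotation": [0,0,0]},
    {"slide": [0,0,0],"rotation": [0,0,0]},
    {"slide": [0,0,0],"rotation": [0,0,0]},
    {"slide": [0,0,0],"rotation": [0,0,0]},
  ],
)

```text
time: 11.35
tool_pos: [0.462, 0.1686, 0.0558]
tool_rot: [-0.0, 0.777, 0.629, -0.0]
contact_force: [0.8, -0.4, -1.4]
gripper_width: 0.572
```

```bash
python3 - <<'E'
from st import *
s0,M=st()
p=s0['tool_pos'];print('B line y at tool x',.1606+(.5-p[0])*np.tan(np.radians(12)))
s=crop('side','s16',(270,180,350,240),10);t=crop('top','t16',(220,220,320,300),8)
E
```

```text
t 11.35 p [0.462  0.1686 0.0558] yaw -12.02 tz [-0.0006 -0.0001 -1.    ] F tool [-0.254   0.8924  1.3701] T [-0.0386 -0.0644 -0.0254] w 0.5718 gd -0.0187
B line y at tool x 0.16867501242740027
```

View pics/s16.png

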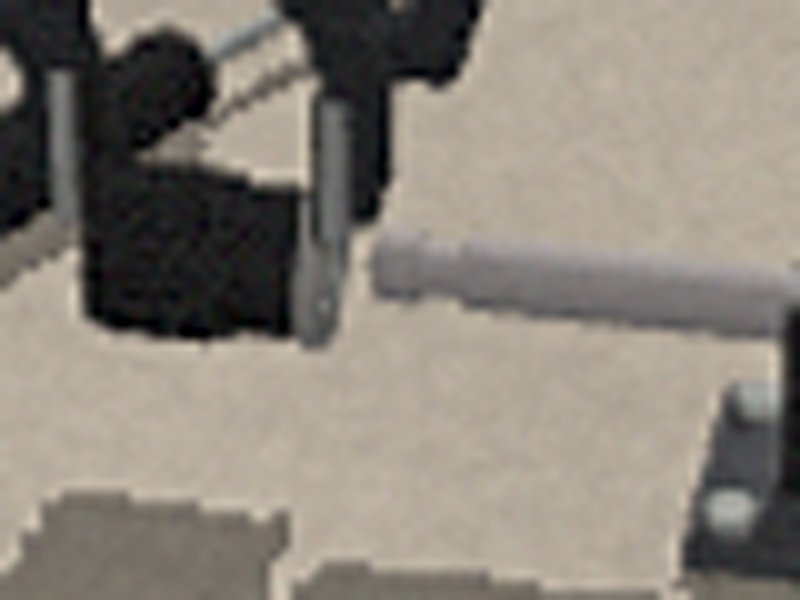

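View pics/t16.png

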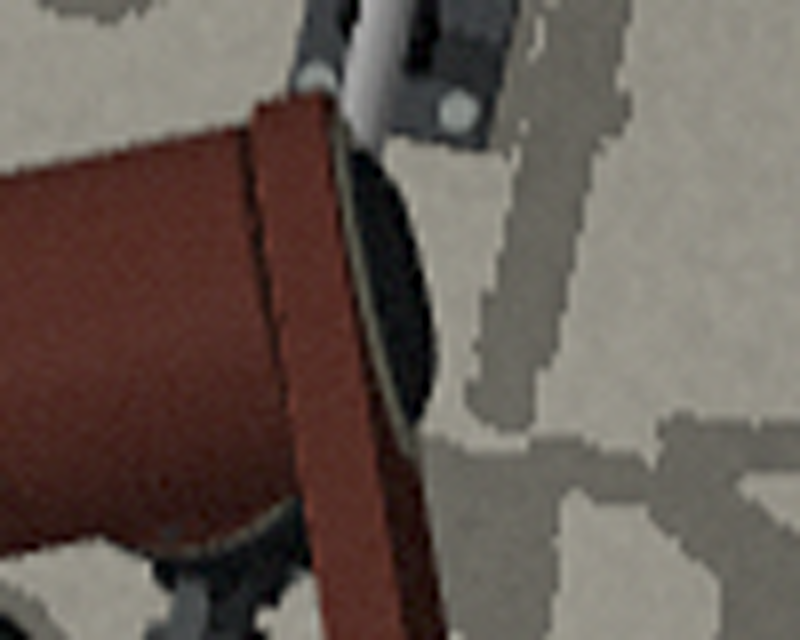

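The side view shows the ring face at column 304.5 and the pipe end at 307, so the gap is about 6 mm. The body's centreline is level with the pipe axis to within 3 zoomed px, under 1 mm. I'll insert slowly.

Emit:
jog_arm(
  increments=[
    {"slide": [0,2,0],"rotation": [0,0,0]},
    {"slide": [0,2,0],"rotation": [0,0,0]},
    {"slide": [0,2,0],"rotation": [0,0,0]},
    {"slide": [0,2,0],"rotation": [0,0,0]},
    {"slide": [0,2,0],"rotation": [0,0,0]},
    {"slide": [0,0,0],"rotation": [0,0,0]},
  ],
)

```text
time: 11.95
tool_pos: [0.4725, 0.1665, 0.0561]
tool_rot: [0.0, 0.777, 0.629, 0.0]
contact_force: [0.6, 1.8, -1.2]
gripper_width: 0.567
```

```bash
python3 - <<'E'
from st import *
s0,M=st()
p=s0['tool_pos'];print('B line y at tool x',.1606+(.5-p[0])*np.tan(np.radians(12)))
s=crop('side','s17',(270,180,350,240),10)
E
```

```text
t 11.95 p [0.4725 0.1665 0.0561] yaw -12.03 tz [ 0.0004  0.     -1.    ] F tool [1.8955 0.2451 1.2221] T [ 0.0214 -0.0236  0.0515] w 0.5674 gd -0.0187
B line y at tool x 0.16645309895372937
```

View pics/s17.png

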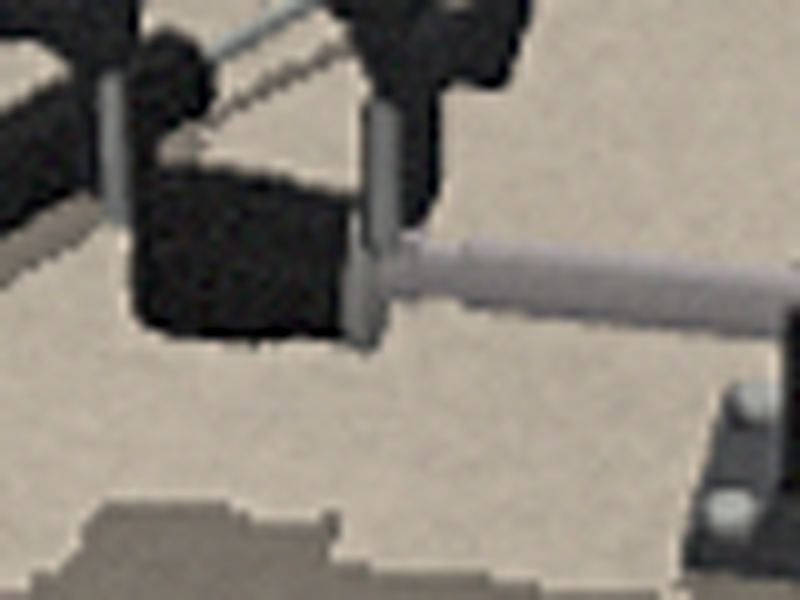

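Emit:
jog_arm(
  increments=[
    {"slide": [0.4,2,0],"rotation": [0,0,0]},
    {"slide": [0,2,0],"rotation": [0,0,0]},
    {"slide": [0,2,0],"rotation": [0,0,0]},
    {"slide": [0,2,0],"rotation": [0,0,0]},
    {"slide": [0,2,0],"rotation": [0,0,0]},
    {"slide": [0,0,0],"rotation": [0,0,0]},
  ],
)

```text
time: 12.5
tool_pos: [0.4823, 0.1648, 0.0561]
tool_rot: [0.0, 0.777, 0.629, 0.0]
contact_force: [0.4, -0.5, 0.1]
gripper_width: 0.577
```

```bash
python3 - <<'E'
from st import *
s0,M=st()
E
```

```text
t 12.5 p [0.4823 0.1648 0.0561] yaw -12.03 tz [ 0.0004  0.     -1.    ] F tool [-0.4477  0.4598 -0.0523] T [0.0082 0.0134 0.0609] w 0.5766 gd -0.0187
```

Emit:
jog_arm(
  increments=[
    {"slide": [0,2,0],"rotation": [0,0,0]},
    {"slide": [0,2,0],"rotation": [0,0,0]},
    {"slide": [0,2,0],"rotation": [0,0,0]},
    {"slide": [0,2,0],"rotation": [0,0,0]},
    {"slide": [0,2,0],"rotation": [0,0,0]},
    {"slide": [0,2,0],"rotation": [0,0,0]},
    {"slide": [0,0,0],"rotation": [0,0,0]},
    {"slide": [0,0,0],"rotation": [0,0,0]},
  ],
)

```text
time: 13.17
tool_pos: [0.4936, 0.1623, 0.0559]
tool_rot: [-0.0, 0.777, 0.629, -0.0]
contact_force: [0.6, 0.4, 0.2]
gripper_width: 0.573
```

```bash
python3 - <<'E'
from st import *
s0,M=st()
s=crop('side','s18',(280,180,360,240),10)
E
```

```text
t 13.17 p [0.4936 0.1623 0.0559] yaw -12.02 tz [-0.0001 -0.     -1.    ] F tool [ 0.5041  0.5056 -0.2125] T [ 0.0069 -0.0134 -0.0614] w 0.573 gd -0.0187
```

View pics/s18.png

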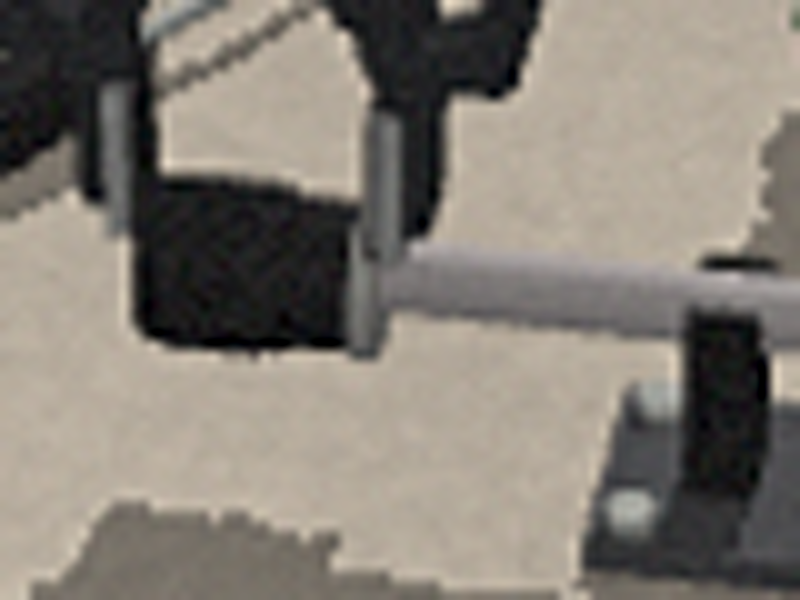

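Emit:
jog_arm(
  increments=[
    {"slide": [0,2,0],"rotation": [0,0,0]},
    {"slide": [0,2,0],"rotation": [0,0,0]},
    {"slide": [0,2,0],"rotation": [0,0,0]},
    {"slide": [0,1,0],"rotation": [0,0,0]},
    {"slide": [0,1,0],"rotation": [0,0,0]},
    {"slide": [0,0,0],"rotation": [0,0,0]},
  ],
)

```text
time: 13.72
tool_pos: [0.5016, 0.1606, 0.056]
tool_rot: [0.0, 0.777, 0.629, 0.0]
contact_force: [-0.6, -0.6, -0.5]
gripper_width: 0.571
```

Emit:
jog_arm(
  increments=[
    {"slide": [0,1,0],"rotation": [0,0,0]},
    {"slide": [0,1,0],"rotation": [0,0,0]},
    {"slide": [0,0,0],"rotation": [0,0,0]},
  ],
)

```text
time: 13.97
tool_pos: [0.503, 0.1604, 0.0559]
tool_rot: [-0.0, 0.777, 0.629, -0.0]
contact_force: [-2.1, -0.4, 1.4]
gripper_width: 0.571
```

Emit:
jog_arm(
  increments=[
    {"slide": [0,1,0],"rotation": [0,0,0]},
    {"slide": [0,1,0],"rotation": [0,0,0]},
    {"slide": [0,0,0],"rotation": [0,0,0]},
  ],
)

```text
time: 14.22
tool_pos: [0.5053, 0.16, 0.056]
tool_rot: [-0.0, 0.777, 0.629, -0.0]
contact_force: [-2.7, 0.7, 0.6]
gripper_width: 0.572
```

```bash
python3 - <<'E'
from st import *
s0,M=st()
s=crop('side','s19',(280,180,360,240),10)
E
```

```text
t 14.22 p [0.5053 0.16   0.056 ] yaw -12.01 tz [-0.0002  0.0001 -1.    ] F tool [ 0.1473 -2.8426 -0.6215] T [0.3964 0.1112 0.0389] w 0.5715 gd -0.0187
```

View pics/s19.png

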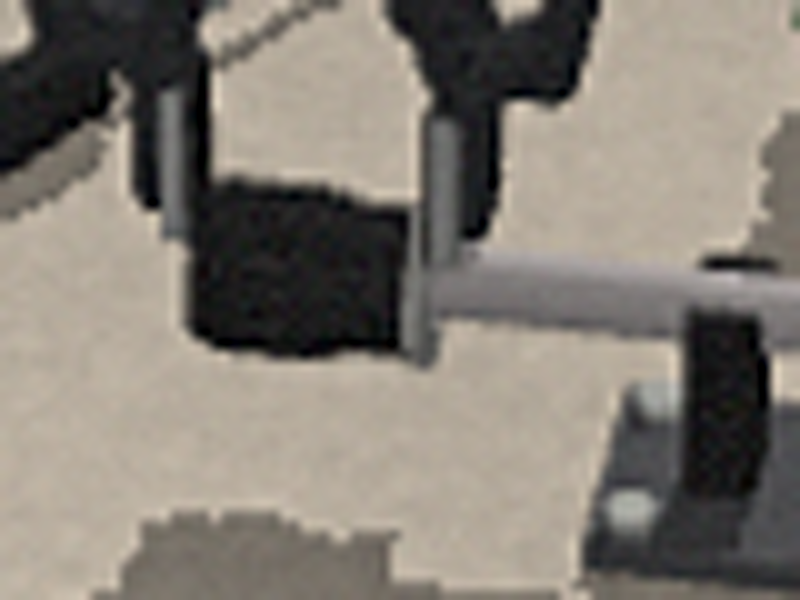

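Emit:
jog_arm(
  increments=[
    {"slide": [0,1,0],"rotation": [0,0,0]},
    {"slide": [0,1,0],"rotation": [0,0,0]},
    {"slide": [0,0,0],"rotation": [0,0,0]},
  ],
)

```text
time: 14.52
tool_pos: [0.5082, 0.1593, 0.0564]
tool_rot: [0.001, 0.777, 0.629, 0.001]
contact_force: [-0.2, 0.9, -0.0]
gripper_width: 0.572
```

Emit:
jog_arm(
  increments=[
    {"slide": [0,1,0],"rotation": [0,0,0]},
    {"slide": [0,0,0],"rotation": [0,0,0]},
  ],
)

```text
time: 14.68
tool_pos: [0.5084, 0.1592, 0.056]
tool_rot: [-0.0, 0.777, 0.629, 0.0]
contact_force: [-1.5, 1.6, 1.2]
gripper_width: 0.574
```

```bash
python3 - <<'E'
from st import *
s0,M=st()
E
```

```text
t 14.68 p [0.5084 0.1592 0.056 ] yaw -12.02 tz [-0.      0.0001 -1.    ] F tool [ 1.2785 -1.7876 -1.2341] T [0.3713 0.0843 0.017 ] w 0.5738 gd -0.0187
```

Emit:
jog_arm(
  increments=[
    {"slide": [0,1,0],"rotation": [0,0,0]},
    {"slide": [0,0,0],"rotation": [0,0,0]},
  ],
)

```text
time: 14.85
tool_pos: [0.5094, 0.159, 0.0561]
tool_rot: [0.0, 0.777, 0.629, 0.0]
contact_force: [-2.5, 0.4, 0.7]
gripper_width: 0.573
```

Emit:
jog_arm(
  increments=[
    {"slide": [0,1,0],"rotation": [0,0,0]},
    {"slide": [0,0,0],"rotation": [0,0,0]},
  ],
)

```text
time: 15.02
tool_pos: [0.5095, 0.1589, 0.0557]
tool_rot: [-0.001, 0.777, 0.629, -0.001]
contact_force: [-4.2, 0.5, 1.3]
gripper_width: 0.572
```

```bash
python3 - <<'E'
from st import *
s0,M=st()
s=crop('side','s20',(280,180,360,240),10)
E
```

```text
t 15.02 p [0.5095 0.1589 0.0557] yaw -12.02 tz [-0.002   0.0002 -1.    ] F tool [-0.3823 -4.258  -1.2629] T [ 0.7047  0.0857 -0.0341] w 0.5717 gd -0.0187
```

View pics/s20.png

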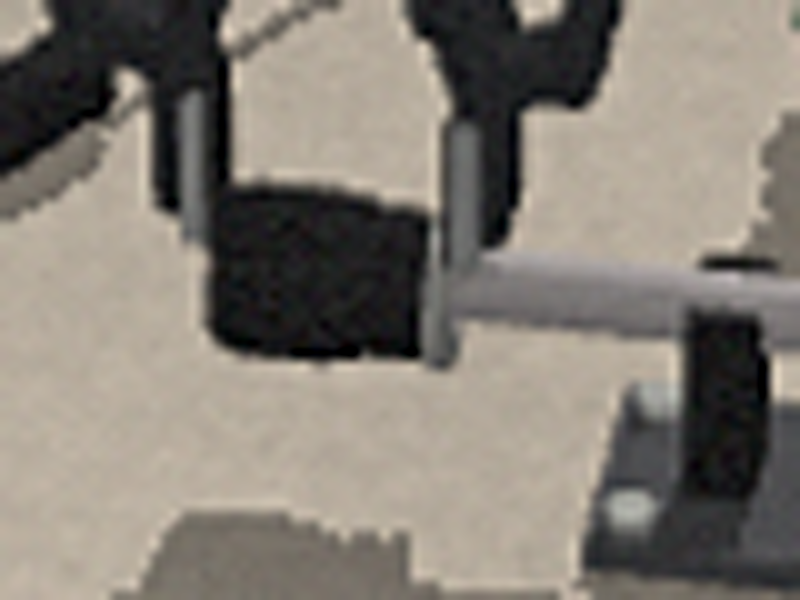

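Emit:
jog_arm(
  increments=[
    {"slide": [0,1,0],"rotation": [0,0,0]},
    {"slide": [0,0,0],"rotation": [0,0,0]},
    {"slide": [0,0,0],"rotation": [0,0,0]},
  ],
)

```text
time: 15.32
tool_pos: [0.5096, 0.1589, 0.0553]
tool_rot: [-0.001, 0.777, 0.629, -0.001]
contact_force: [-7.2, 2.2, 1.2]
gripper_width: 0.574
```

Emit:
jog_arm(
  increments=[
    {"slide": [0,1,0],"rotation": [0,0,0]},
    {"slide": [0,0,0],"rotation": [0,0,0]},
    {"slide": [0,0,0],"rotation": [0,0,0]},
  ],
)

```text
time: 15.57
tool_pos: [0.5096, 0.1588, 0.0549]
tool_rot: [-0.002, 0.777, 0.629, -0.002]
contact_force: [-9.1, 3.4, 2.3]
gripper_width: 0.572
```

```bash
python3 - <<'E'
from st import *
s0,M=st()
E
```

```text
t 15.57 p [0.5096 0.1588 0.0549] yaw -12.02 tz [-0.0066  0.0005 -1.    ] F tool [ 1.4331 -9.6054 -2.2666] T [1.6909 0.1471 0.0264] w 0.5725 gd -0.0187
```

Emit:
jog_arm(
  increments=[
    {"slide": [0,1,0],"rotation": [0,0,0]},
    {"slide": [0,0,0],"rotation": [0,0,0]},
    {"slide": [0,0,0],"rotation": [0,0,0]},
  ],
)

```text
time: 15.82
tool_pos: [0.5096, 0.1587, 0.0545]
tool_rot: [-0.003, 0.777, 0.629, -0.003]
contact_force: [-11.2, 3.0, 3.6]
gripper_width: 0.572
```

Emit:
jog_arm(
  increments=[
    {"slide": [0,0.7,0],"rotation": [0,0,0]},
    {"slide": [0,0,0],"rotation": [0,0,0]},
    {"slide": [0,0,0],"rotation": [0,0,0]},
  ],
)

```text
time: 16.07
tool_pos: [0.5097, 0.1587, 0.0543]
tool_rot: [-0.004, 0.777, 0.629, -0.004]
contact_force: [-12.5, 4.2, 3.8]
gripper_width: 0.569
```

```bash
python3 - <<'E'
from st import *
s0,M=st()
s=crop('side','s21',(280,180,360,240),10)
E
```

```text
t 16.07 p [0.5097 0.1587 0.0543] yaw -12.01 tz [-0.0105  0.0009 -0.9999] F tool [  1.4689 -13.1316  -3.6539] T [2.2946 0.1887 0.0253] w 0.5685 gd -0.0187
```

View pics/s21.png

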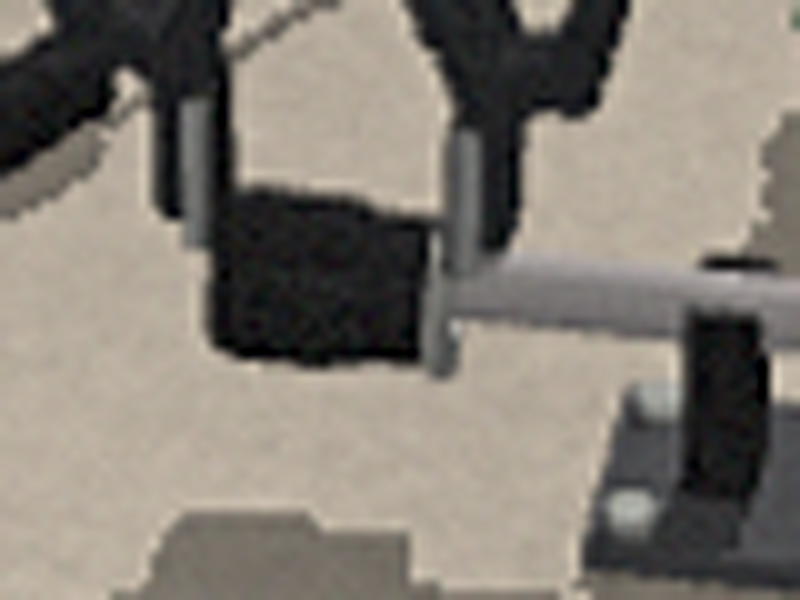

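Emit:
jog_arm(
  increments=[
    {"slide": [0,-1.5,0],"rotation": [0,0,0]},
    {"slide": [0,-1.5,0],"rotation": [0,0,0]},
    {"slide": [0,0,0],"rotation": [0,0,0]},
    {"slide": [0,0,0],"rotation": [0,0,0]},
  ],
)

```text
time: 16.45
tool_pos: [0.5095, 0.1589, 0.0554]
tool_rot: [-0.001, 0.777, 0.629, -0.001]
contact_force: [-6.3, 1.5, 2.0]
gripper_width: 0.572
```

Emit:
jog_arm(
  increments=[
    {"slide": [0,0,0],"rotation": [0,0,0]},
    {"slide": [0,0,0],"rotation": [0,0,0]},
    {"slide": [0,0,0],"rotation": [0,0,0]},
  ],
  fingers=0.7,
)

```text
time: 16.7
tool_pos: [0.5118, 0.1585, 0.0565]
tool_rot: [0.001, 0.777, 0.629, 0.001]
contact_force: [-0.1, -0.6, -0.4]
gripper_width: 0.702
```

```bash
python3 - <<'E'
from st import *
s0,M=st()
s=crop('side','s22',(280,180,360,240),10)
E
```

```text
t 16.7 p [0.5118 0.1585 0.0565] yaw -12.02 tz [ 0.0022 -0.0003 -1.    ] F tool [-0.595   0.0118  0.3836] T [-0.0301  0.0286  0.0095] w 0.7018 gd -0.0187
```

View pics/s22.png

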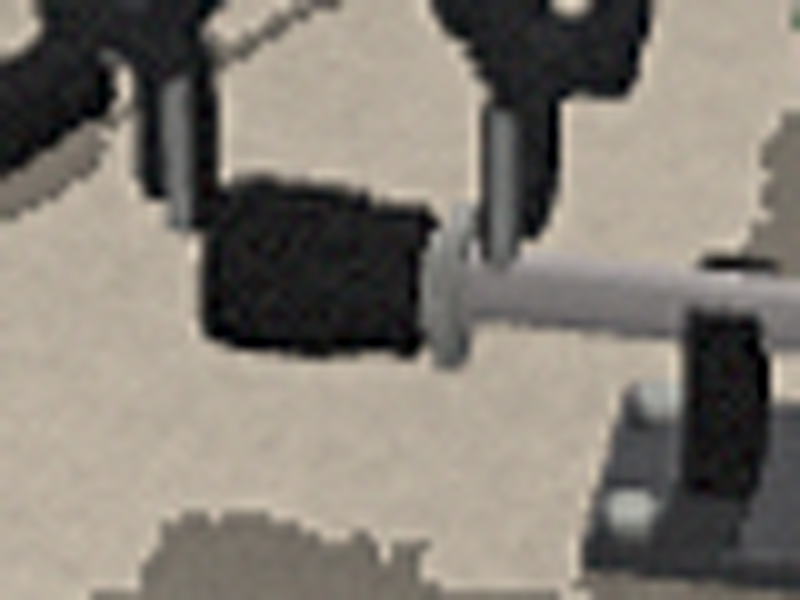

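The ring has sprung out at about (325,209), and the far finger is clear of it. Next I push lightly on the back to confirm it is home.

Emit:
jog_arm(
  increments=[
    {"slide": [0,1.5,0],"rotation": [0,0,0]},
    {"slide": [0,1,0],"rotation": [0,0,0]},
    {"slide": [0,0,0],"rotation": [0,0,0]},
    {"slide": [0,0,0],"rotation": [0,0,0]},
  ],
)

```text
time: 17.08
tool_pos: [0.5136, 0.1581, 0.056]
tool_rot: [0.0, 0.777, 0.629, 0.0]
contact_force: [0.1, 1.4, 1.0]
gripper_width: 0.701
```

Emit:
jog_arm(
  increments=[
    {"slide": [0,1,0],"rotation": [0,0,0]},
    {"slide": [0,1,0],"rotation": [0,0,0]},
    {"slide": [0,0,0],"rotation": [0,0,0]},
    {"slide": [0,0,0],"rotation": [0,0,0]},
  ],
)

```text
time: 17.42
tool_pos: [0.5139, 0.1579, 0.0553]
tool_rot: [-0.001, 0.777, 0.629, -0.001]
contact_force: [-5.3, 1.0, 1.7]
gripper_width: 0.695
```

Emit:
jog_arm(
  increments=[
    {"slide": [0,1,0],"rotation": [0,0,0]},
    {"slide": [0,0,0],"rotation": [0,0,0]},
    {"slide": [0,0,0],"rotation": [0,0,0]},
  ],
)

```text
time: 17.67
tool_pos: [0.514, 0.1579, 0.055]
tool_rot: [-0.002, 0.777, 0.629, -0.002]
contact_force: [-6.7, 1.8, 2.7]
gripper_width: 0.697
```

```bash
python3 - <<'E'
from st import *
s0,M=st()
s=crop('side','s23',(280,180,360,240),10)
E
```

```text
t 17.67 p [0.514  0.1579 0.055 ] yaw -12.02 tz [-0.0059  0.0004 -1.    ] F tool [ 0.408  -6.9107 -2.6523] T [1.2656 0.0169 0.0208] w 0.6966 gd -0.0187
```

View pics/s23.png

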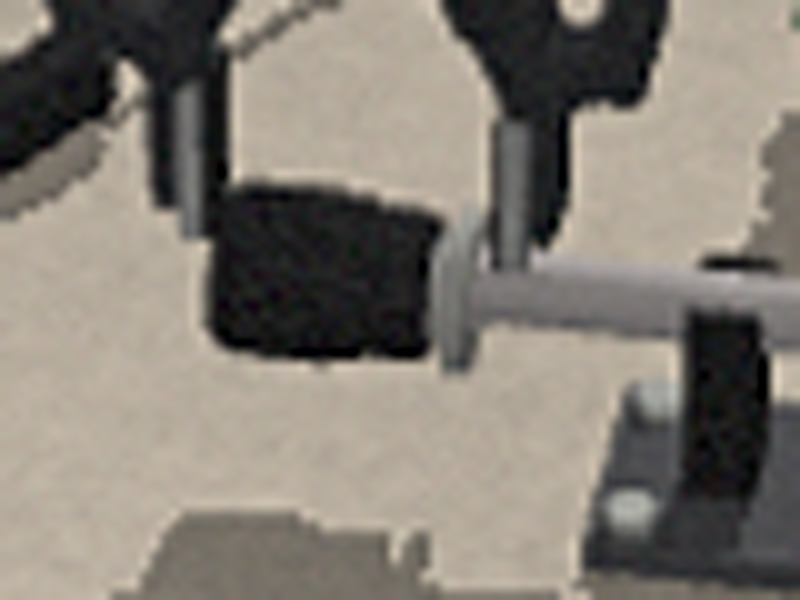

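Emit:
jog_arm(
  increments=[
    {"slide": [0,1,0],"rotation": [0,0,0]},
    {"slide": [0,1,0],"rotation": [0,0,0]},
    {"slide": [0,0,0],"rotation": [0,0,0]},
    {"slide": [0,0,0],"rotation": [0,0,0]},
  ],
)

```text
time: 18.05
tool_pos: [0.514, 0.1578, 0.0542]
tool_rot: [-0.004, 0.777, 0.629, -0.004]
contact_force: [-11.2, 2.0, 3.9]
gripper_width: 0.696
```

Emit:
jog_arm(
  increments=[
    {"slide": [0,1,0],"rotation": [0,0,0]},
    {"slide": [0,0,0],"rotation": [0,0,0]},
    {"slide": [0,0,0],"rotation": [0,0,0]},
  ],
)

```text
time: 18.3
tool_pos: [0.5141, 0.1577, 0.0538]
tool_rot: [-0.005, 0.777, 0.629, -0.005]
contact_force: [-14.3, 3.2, 5.0]
gripper_width: 0.697
```

```bash
python3 - <<'E'
from st import *
s0,M=st()
s=crop('side','s24',(280,180,360,240),10)
E
```

```text
t 18.3 p [0.5141 0.1577 0.0538] yaw -12.01 tz [-0.0131  0.001  -0.9999] F tool [  0.161  -14.7553  -4.7849] T [2.5111 0.0339 0.0087] w 0.6971 gd -0.0187
```

View pics/s24.png

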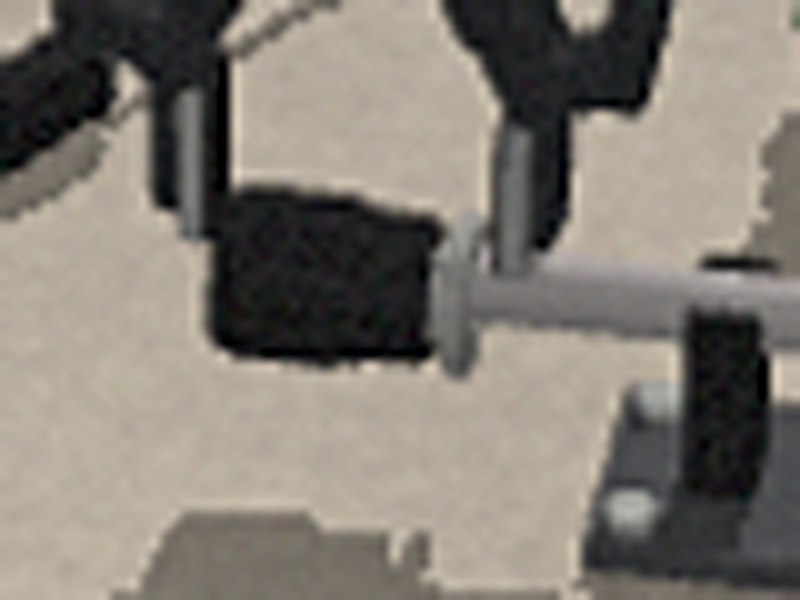

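Emit:
jog_arm(
  increments=[
    {"slide": [0,-2,0],"rotation": [0,0,0]},
    {"slide": [0,-2,0],"rotation": [0,0,0]},
    {"slide": [0,-1,0],"rotation": [0,0,0]},
    {"slide": [0,0,0],"rotation": [0,0,0]},
    {"slide": [0,0,0],"rotation": [0,0,0]},
    {"slide": [0,0,-5],"rotation": [0,0,0]},
    {"slide": [0,0,-15],"rotation": [0,0,0]},
    {"slide": [0,0,-25],"rotation": [0,0,0]},
    {"slide": [0,0,-35],"rotation": [0,0,0]},
    {"slide": [0,0,-35],"rotation": [0,0,0]},
    {"slide": [0,0,-20],"rotation": [0,0,0]},
    {"slide": [0,-30,0],"rotation": [0,0,0]},
    {"slide": [0,-40,0],"rotation": [0,0,0]},
    {"slide": [0,-30,0],"rotation": [0,0,0]},
    {"slide": [0,0,0],"rotation": [0,0,0]},
    {"slide": [0,0,0],"rotation": [0,0,0]},
    {"slide": [0,0,0],"rotation": [0,0,0]},
    {"slide": [0,0,0],"rotation": [0,0,0]},
  ],
  fingers=0.88,
)

```text
time: 19.85
tool_pos: [0.4175, 0.1786, 0.1916]
tool_rot: [0.0, 0.777, 0.629, 0.0]
contact_force: [-0.1, -0.5, 0.5]
gripper_width: 0.879
```

```bash
python3 - <<'E'
from st import *
s0,M=st()
s=save('side','s25f');cv2.imwrite('pics/s25.png',cv2.resize(s['frame'][180:240,280:360],None,fx=10,fy=10,interpolation=cv2.INTER_CUBIC));t=crop('top','t25',(220,180,320,280),6)
for n in('stop_end_mid','stop_end_back','ring_face'):
  for c,f in(('side',s),('top',t)):
    print(n,c,[(np.round(r['uv'],1),atz(f,r['uv'],.05)) for r in place_of(n,c) if atz(f,r['uv'],.05)[1]>.1])
E
```

```text
t 19.85 p [0.4175 0.1786 0.1916] yaw -12.05 tz [ 0.0011  0.0001 -1.    ] F tool [-0.4836  0.0199 -0.4724] T [-0.07   -0.0327 -0.0154] w 0.8794 gd -0.0187
stop_end_mid side [(array([314.2, 210.2]), array([0.512 , 0.1459, 0.05  ])), (array([348.6, 211.3]), array([0.5837, 0.1394, 0.05  ]))]
stop_end_mid top [(array([261.8, 256.7]), array([0.5114, 0.1559, 0.05  ]))]
stop_end_back side [(array([300.8, 204.4]), array([0.4841, 0.1687, 0.05  ]))]
stop_end_back top [(array([256.8, 265. ]), array([0.493 , 0.1669, 0.05  ])), (array([147. , 249.3]), array([0.5321, 0.4125, 0.05  ]))]
ring_face side [(array([329.5, 211.1]), array([0.5438, 0.1415, 0.05  ]))]
ring_face top [(array([260.7, 245. ]), array([0.5378, 0.1584, 0.05  ]))]
```

View pics/s25.png

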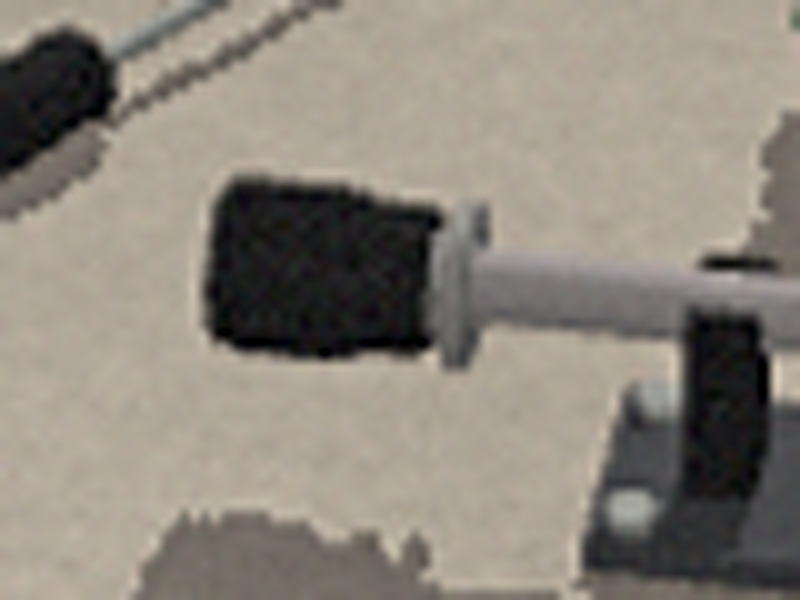

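View pics/t25.png

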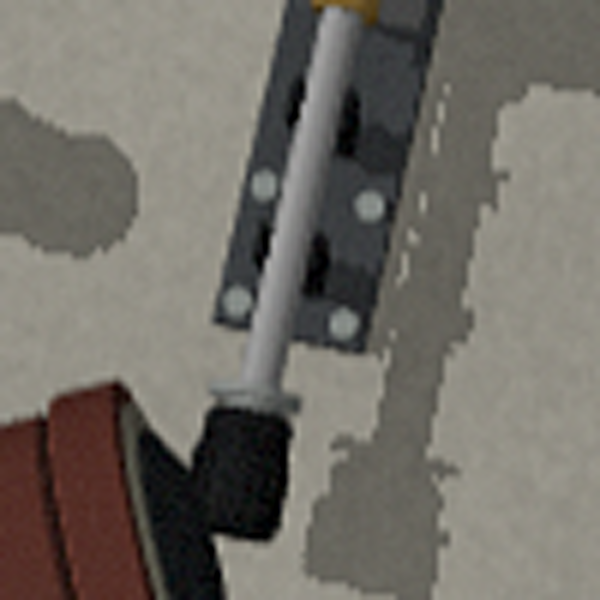

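View pics/s25f.png

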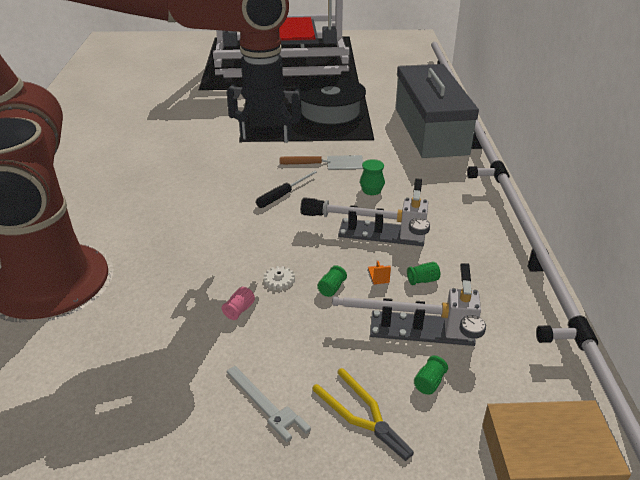

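The side view shows the cap on the bare pipe from (301,206) to (329,210), with the ring standing out from the body, in line, and the gripper clear. All bystanders are where they were in the first picture. Handing in.

```bash
python3 - <<'E'
from st import *
print(manip.job_done()); st()
E
```

```text
the job is handed in; nothing more can be done
None
the job is handed in; nothing more can be done
```

The stop end is now on the bare outlet's pipe with its ring sprung back out. I handed the job in at about 20 s of the 48 s allowed; no verdict is reported.

**What I did:** I squeezed the release ring in with the far finger just above the pipe and drew the stop end off the capped outlet, with readings of no more than about 3 N along the pipe. I carried it across, lined it up with the bare pipe and slid it on, with the seal's drag starting about 7 mm before the stop. It stopped dead under a 13 N push, more than the seal can account for. I then opened the fingers, so the ring sprang out.

**Last checks:**
- **Home and locked:** Letting go moved it back about 1 mm, so I pressed on its back, and it held firm at about 15 N, below the 20 N at which the pipe gives. The final pictures show the ring standing out and the cap in line with the pipe.
- **Nothing else moved:** The gripper is clear, and no tool or printed part looks moved in the last side picture.

**What did not fully agree:**
- **Stopping point:** The arm stopped about 2.5 mm short of where my first camera estimate put home. Comparing how deep the cap sits on each pipe in the pictures gave 13.6 mm here and 13.5 mm on the first pipe when it was home, so I trusted the feel.
- **Seal drag:** The measured drag was 2 to 4 N, below the stated 4 to 12 N.
- **Not measured:** I judged that the pipes did not slide from the low forces, not by measuring them.

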